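# Pack the oil lamps and lock the finds case

### The job

Free the bayonet clamp that is locked in the socket of the open grey finds case (push it down against its spring, turn it a quarter turn back, anticlockwise, and lift it out) and stand it upright in its square stand; pack every clay oil lamp on the table into the case's tray, right way up and flat on the floor, before or after. Then fold the stiff lid fully shut, and lock it with the clamp: set its cross bar into the socket's slot, push it down, turn it a quarter turn clockwise and let go, so that it stays locked. Leave everything else on the table where it is.

Things in the scene. Friction and masses are not known exactly. Their poses are not given: they have to be found in the camera images.
- case: Grey metal finds case, fixed, 210 (x) x 266 (y) x 70 tall; origin under its centre. The +y part is an open tray, inside 194 (x) x 176 (y), 52 deep, walls 8 (6 towards the socket); the -y part is a deck 76 wide with the steel clamp socket in its middle. The lid is hinged along the top of its +y wall.
- tray (a point): Centre of the tray's inner floor (a grey foam pad, 18 above the table); axes as the case's.
- socket (a point): Centre of the top of the steel clamp socket, 76 x 76, its top 80 above the table and flush with the shut lid's top; axes as the case's. Its opening is a slot 64 along x and 22 along y. Under its 8 thick top plate is a hollow 64 x 66 for the clamp's cross bar; end stops let the bar turn there only clockwise seen from above, by a quarter turn.
- plunger (a joint): Spring plunger standing in the socket: 0 up, its top 10 below the socket's top; grows as it is pushed down, to 0.016 m. It yields at 5 N, about 11 N when the clamp is pressed down fully. When the bar has been turned a quarter, the spring lifts it behind 3 deep catches that keep it from turning back.
- hinge (a point): Middle of the lid's hinge line, at the top of the case's +y wall (70 above the table); the hinge runs along the case's x.
- lid (a joint): Angle of the lid: 0 shut, lying on the case; 1.571 upright; up to 2.0, leaning out to +y. The hinge is stiff: the lid stays where it is left, and about 3 N at its free edge moves it. When open it can be pushed over from its outer side.
- lid_edge (a point): Point on the lid's free edge, in the middle of its -x arm (73 to -x of the centre line), at half thickness. The lid is a white plate 210 wide, 266 from hinge to free edge, 10 thick (its underside passes through the hinge line). A notch 82 wide and 76 deep in the middle of the free edge leaves two arms 64 wide and clears the socket when shut.
- stand: Grey square frame, 100 x 100 x 26 tall with a 66 square opening, fixed to the table, empty at the start; the clamp stands in it with its flange on the frame (origin 3.5 above the table) and its cross bar in the opening, whichever way it is turned; origin under its centre.
- clamp: Bayonet clamp, 0.2 kg, 73 tall; origin at the centre of its underside, z up. From the bottom: steel cross bar 56 (along x) x 14 x 8 tall; stem 14 across, 14.5 long; black flange 92 across, 10 thick; black grip bar 80 (x) x 24 (y) x 40 tall, from 32.5 to 72.5 above the origin.
- clamp_grip (a point): Centre of the clamp's grip bar, 52 above its origin; axes as the clamp's. With its bars along the slot the clamp rests on the plunger, origin about 10 below the socket's top, and cannot turn. Pressed until the flange meets the socket (origin 22.5 below) it can be turned clockwise by 90 degrees. Let go, the spring lifts it to about 16 below, locked (as it is at the start).
- lamp0: Terracotta oil lamp (may be absent): round body 52 across and 34 tall, with a spout 22 wide reaching 42 to +x and a small lug reaching 38 to -x; 0.11 kg; origin at the centre of the round body's underside, z up.
- lamp1: Terracotta oil lamp (may be absent): round body 52 across and 34 tall, with a spout 22 wide reaching 42 to +x and a small lug reaching 38 to -x; 0.11 kg; origin at the centre of the round body's underside, z up.
- lamp2: Terracotta oil lamp (may be absent): round body 52 across and 34 tall, with a spout 22 wide reaching 42 to +x and a small lug reaching 38 to -x; 0.11 kg; origin at the centre of the round body's underside, z up.
- lamp3: Terracotta oil lamp (may be absent): round body 52 across and 34 tall, with a spout 22 wide reaching 42 to +x and a small lug reaching 38 to -x; 0.11 kg; origin at the centre of the round body's underside, z up.
- weight: Bystander, not to be disturbed: terracotta loom weight, a plain cone 60 wide and 75 tall, one of the places among the lamps; origin at its underside.
- bowl: Bystander, not to be disturbed: terracotta bowl 100 across, 50 tall; origin at its underside.
- brush: Bystander, not to be disturbed: dusting brush lying on the table; origin at its underside.
- jar: Bystander, not to be disturbed: lidded jar 60 across, 90 tall; origin at its underside.
- beaker: Bystander, not to be disturbed: dark waisted beaker 68 across, 100 tall; origin at its underside.
- scalebar: Bystander, not to be disturbed: white photo scale bar 160 x 30 x 12; origin at its underside.
Mind the look-alikes: they are no part of the job. Leave any black or blue look-alike of the lamp3 alone.

How it is judged:
By the outcome, as a careful person would: the job done as asked, in the order asked, and still so for the second after the job is handed in, with the robot touching nothing.
Of lamp0, lamp1, lamp2, lamp3 only 2 to 4 are there at a start; the rules pass over those that are not, and their reading is None.
At some moment in a run one of lamp0, lamp1, lamp2, lamp3 may be knocked a few centimetres aside while the robot is not near it.
It also fails if it takes over 210 s, if anything falls off the work surface, if the arm or the gripper's body presses on something with over 40 N, if the wrist force passes 120 N, or if a joint passes its speed limit or range.

### The arm

A 6-joint arm with a two-finger parallel gripper is mounted at the origin on the work surface. World frame = base frame: x ahead of the robot, y to its left, z up, the work surface at z = 0. Lengths are in m, angles in rad, forces in N, time in s.
With the tool pointing down it reaches from about 0.275 to 0.825 m from the base axis. Payload 4.9 kg.
Tool frame: the origin (TCP) lies midway between the tips of the shut fingers; the grasp point (between the pads) lies 19 mm behind it; x points along the fingers, z is the direction in which the jaws open and shut, and the axes are right-handed (so a half turn about x gives the same grasp; the last joint's range is limited). The gripper opens to 85 mm and grips with 20 to 120 N. Pads are 22 mm wide; open, the fingers measure 114 mm over their backs; the gripper's body (76 mm by 85 mm) begins 54 mm behind the grasp point. The pads swing forward as they close: fully open they stand 13 mm farther back than shut.
Start: joints at [1.051, 0.326, -0.193, 1.052, 0, 1.437], TCP at [0.207, 0.51, 0.231] pointing down, gripper open.
Joint ranges: [-2.65, 2.65], [-0.97, 1.79], [-1.3, 1.35], [-1.93, 2.1], [-1.47, 1.37], [-3.14, 3.14]. Speed limits (rad/s): [2.57, 2.57, 3.14, 3.14, 3.14, 3.14].

### API

Orientations are given as [roll, pitch, yaw] about the fixed x, y, z axes, in that order (R = Rz(yaw) Ry(pitch) Rx(roll)).
In Python, from plant import manip, optics, ticket gives the robot as it stands.
- The arm moves only by the tool play_rows, never from a script. Its argument "increments" is a list that holds one entry, the list of rows, each a list of 7 numbers: the shift along the tool's x, y, z scaled (see below), then the turn, a rotation vector about the tool's x, y, z scaled (see below), then the gripper command: -1 is shut, 1 is fully open, values between are in proportion. A call has 1 to 12 rows; each row is the pose to reach, as a shift and turn from the pose commanded when the call began, along the tool's axes at that moment; what a row does not reach only later rows make up. The controller multiplies each number of a shift by 150 mm and each number of a turn by 45 degrees. A row lasts 1/8 s, in which the tool goes at most 62.5 mm and 10.7 degrees, less where a joint would pass 70% of its speed; a pose out of reach is approached as far as the arm can. A call with a number of a shift or a turn outside -1 to 1 is refused whole. A call with a gripper value outside its range is refused whole. The fingers move at their own pace and stop on an object; the grip force is fixed at half the most. Time passes only in rows, so rows that repeat a pose let the fingers close. It gives the time, the measured TCP pose, the force and the opening at its end, in the units of the state.
- manip.state(): the state, without advancing time (a new reading comes with each control period).
- optics.read_camera(name): name is "side" or "top" or "wrist"; returns a dict with "image" (420x560x3 uint8, red, green, blue), "fx", "fy", "cx", "cy" (pixels), "extrinsics" (4x4, takes a point from camera to world coordinates). Camera axes: x right, y down, z forward; pixel columns grow to the right and rows downward; lengths in m; the calibration is good to about 2 mm. A picture is of the moment at which its call begins. There is no depth.
- ticket.sign_off(): hands the job in, once; it reports no verdict.
The state is a dict: "time_s": time; "joint_pos": joint angles; "dq": joint speeds; "effort": joint torques, N m; "tool_pos": TCP position; "orientation": TCP orientation; "wrist_force": force on the tool from outside, world axes, zero at the start; "ft_torque": the same for the moment, N m; "width": finger opening in m.
Only numpy, scipy, OpenCV 4.12 (cv2) and the standard library are available. Lean on these libraries where they do the work, as an engineer would, in place of code of your own. Each camera call takes 0.05 s, during which the arm holds its last target.

## Working session

There is one attempt and no reset: what is moved stays moved. The work goes in short steps, Python scripts to look and compute and a tool call to move; the robot and the scene stay as the last step left them, time stands still between calls to the robot, and variables do not carry over. Pictures are saved under pics/ and viewed, and the job is handed in when it is done.

Besides the shell and the picture viewer there is one more tool, called after "Call:" as name(argument=value, ...) on one line, values as JSON. play_rows: Moves the arm, as the interface text tells. Shifts and turns lie within -1 to 1; 1 stands for 150 mm of shift or 45 degrees of turn. Its arguments: {"type":"object","properties":{"increments":{"type":"array"}},"required":["increments"]}

```bash
ls; mkdir -p pics; python3 - <<'E'
from plant import manip, optics, ticket
import cv2
s=manip.state()
for k,v in s.items(): print(k,v)
for n in ["side","top","wrist"]:
    c=optics.read_camera(n)
    cv2.imwrite(f"pics/{n}0.png",c["image"][:,:,::-1])
    print(n,c["fx"],c["fy"],c["cx"],c["cy"]);print(c["extrinsics"])
E
```

```text
pics
time_s 0.0
joint_pos [ 1.05079266e+00  3.26951288e-01 -1.93590410e-01  1.05203027e+00
  1.63190259e-05  1.43663449e+00]
dq [-0.00072214 -0.00078808 -0.00055397 -0.00161181 -0.00022139 -0.00095298]
effort [ 2.96554528e-03 -4.43396723e+01  2.62443334e+01  1.53111893e-02
  1.31653942e-04 -5.85611389e-06]
tool_pos [0.20665217 0.50905571 0.23049535]
orientation [ 2.99824056  1.56902062 -2.09999027]
wrist_force [-0.22606436  0.23223092  0.43376326]
ft_torque [ 0.01774487 -0.05401244  0.02845317]
width 0.08516883779109663
side 542.9270400264095 542.9270400264095 286.7176128695282 215.82724432238152
[[ 0.95621539 -0.23965047  0.16798744  0.25224496]
 [-0.2920947  -0.74570313  0.59883848 -1.02644305]
 [-0.01824316 -0.62168682 -0.78305344  1.30579316]
 [ 0.          0.          0.          1.        ]]
top 457.10131758033947 457.10131758033947 281.3614173298734 211.7580764994145
[[-0.08301728 -0.97561288  0.2031936   0.24375496]
 [-0.99654305  0.08192269 -0.01380687 -0.08205973]
 [-0.003176   -0.20363738 -0.97904123  1.39177494]
 [ 0.          0.          0.          1.        ]]
wrist 367.72007068524704 367.72007068524704 280.55402802237217 214.28543019828385
[[ 0.37595576  0.8864388   0.26996948  0.13844163]
 [ 0.92663703 -0.35932039 -0.11060138  0.53798373]
 [-0.00103581  0.29174494 -0.95649559  0.37424676]
 [ 0.          0.          0.          1.        ]]
```

View pics/side0.png

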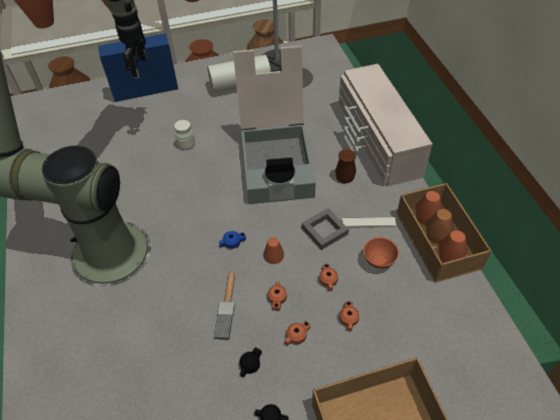

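View pics/top0.png

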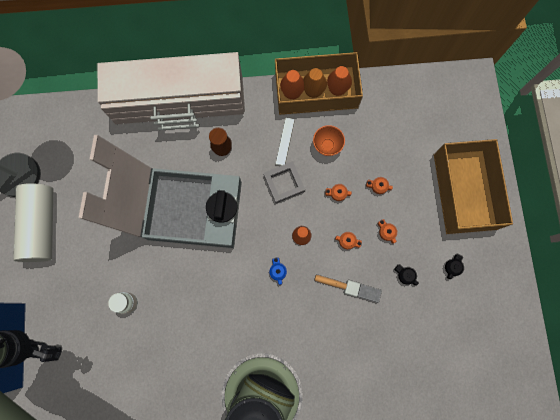

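View pics/wrist0.png

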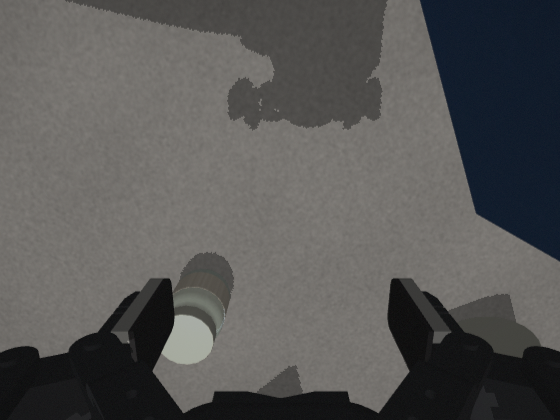

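```bash
cat > h.py <<'E'
import numpy as np, cv2
from plant import manip, optics
from scipy.spatial.transform import Rotation as R
def cam(n): return optics.read_camera(n)
def ray(c,u,v):
    E=c["extrinsics"]; d=np.array([(u-c["cx"])/c["fx"],(v-c["cy"])/c["fy"],1.]); return E[:3,3],E[:3,:3]@d
def onz(c,u,v,z):
    o,d=ray(c,u,v); return o+d*(z-o[2])/d[2]
def proj(c,P):
    P=np.atleast_2d(P); E=c["extrinsics"]; q=(P-E[:3,3])@E[:3,:3]; return np.c_[c["fx"]*q[:,0]/q[:,2]+c["cx"],c["fy"]*q[:,1]/q[:,2]+c["cy"]]
def crop(c,u0,v0,u1,v1,f,name):
    im=c["image"][v0:v1,u0:u1,::-1]; cv2.imwrite("pics/"+name,cv2.resize(im,None,fx=f,fy=f,interpolation=cv2.INTER_CUBIC))
def tri(c1,p1,c2,p2):
    o1,d1=ray(c1,*p1);o2,d2=ray(c2,*p2);d1=d1/np.linalg.norm(d1);d2=d2/np.linalg.norm(d2)
    A=np.c_[d1,-d2];t=np.linalg.lstsq(A,o2-o1,rcond=None)[0]
    a=o1+t[0]*d1;b=o2+t[1]*d2;return (a+b)/2,np.linalg.norm(a-b)
E
python3 - <<'E'
from h import *
t=cam("top"); s=cam("side")
crop(t,70,125,270,255,4,"tc.png")
crop(t,250,155,410,295,5,"tl.png")
crop(s,225,35,365,215,3.3,"sc.png") if 0 else crop(s,225,40,415,215,3,"sc.png")
crop(s,210,200,400,340,4,"sl.png")
for n,p in dict(l_a=(339,192),l_b=(379,185),l_c=(347,241),l_d=(388,231),wt=(302,235),blue=(278,271)).items(): print(n,onz(t,*p,0.034))
E
```

```text
l_a [ 0.5723383  -0.28210573  0.034     ]
l_b [ 0.58407143 -0.40679795  0.034     ]
l_c [ 0.42003579 -0.28954056  0.034     ]
l_d [ 0.43987114 -0.4156736   0.034     ]
wt [ 0.44935334 -0.15702782  0.034     ]
blue [ 0.34822894 -0.07647022  0.034     ]
```

View pics/tc.png

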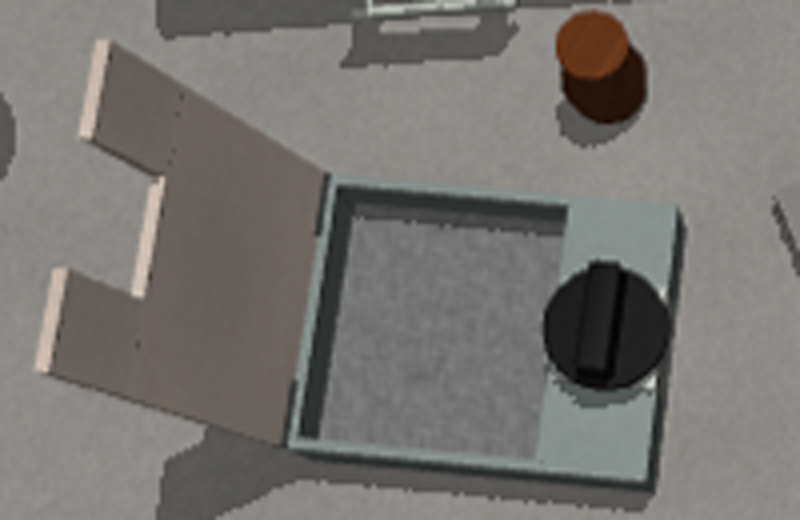

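View pics/tl.png

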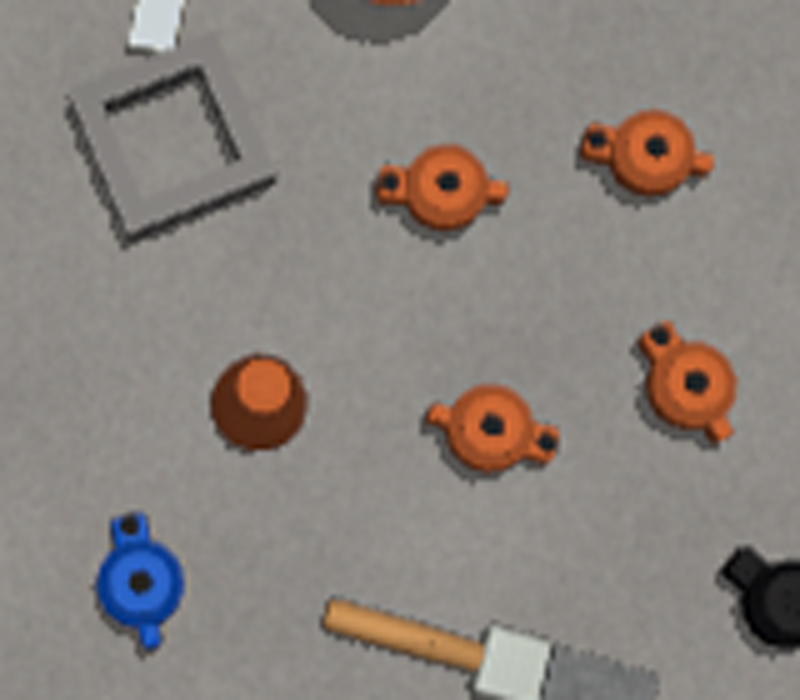

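View pics/sc.png

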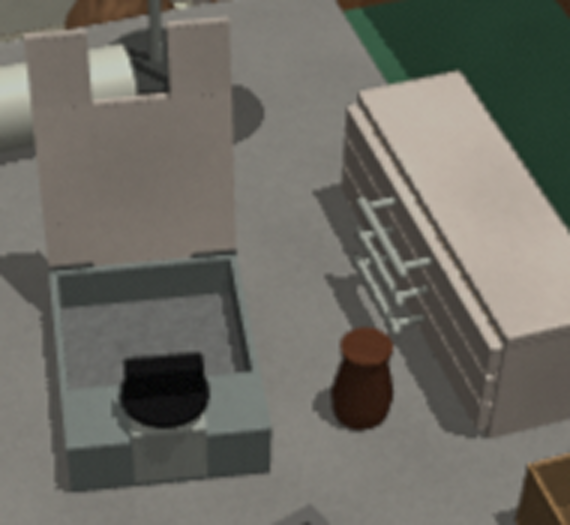

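View pics/sl.png

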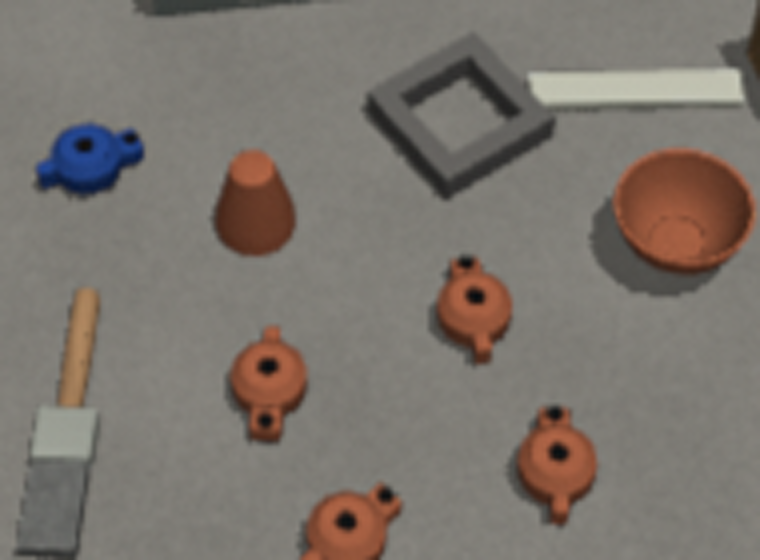

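```bash
python3 - <<'E'
from h import *
from scipy.optimize import least_squares
t=cam("top"); s=cam("side")
T=lambda p:(70+p[0]/4,125+p[1]/4); S=lambda p:(225+p[0]/3,40+p[1]/3)
L=lambda p:(250+p[0]/5,155+p[1]/5); M=lambda p:(210+p[0]/4,200+p[1]/4)
H=[(.105,.133,.07),(-.105,.133,.07),(.105,-.133,.07),(-.105,-.133,.07)]
Pt=[T(p) for p in [(330,180),(290,445),(680,207),(645,483)]]
Ps=[S(p) for p in [(237,255),(52,268),(268,430),(70,448)]]
def fit(H,Pt,Ps,x0):
    H=np.array(H)
    def f(q,full=0):
        c,sn=np.cos(q[2]),np.sin(q[2]); W=H@np.array([[c,-sn,0],[sn,c,0],[0,0,1]]).T+[q[0],q[1],0]
        return np.r_[(proj(t,W)-Pt).ravel(),(proj(s,W)-Ps).ravel()]
    r=least_squares(f,x0,loss='soft_l1'); print(r.x.round(4),f(r.x).round(1)); return r.x
c=fit(H,Pt,Ps,[.5,.2,0.])
St=[(-.05,-.05,.026),(.05,-.05,.026),(.05,.05,.026),(-.05,.05,.026)]
# bottom->
Pt=[L(p) for p in [(275,180),(215,38),(70,97),(125,235)]]
Ps=[M(p) for p in [(447,185),(553,120),(472,35),(368,98)]]
# order: world x up in top image, y left
fit([St[0],St[1],St[2],St[3]],Pt,Ps,[.6,-.1,.3])
fit([St[1],St[2],St[3],St[0]],Pt,Ps,[.6,-.1,.3])
for n,a,b,sa,sb in [("a",(448,181),(391,182),(475,296),(466,262)),("b",(656,147),(597,139),(558,452),(554,413)),("c",(492,425),(547,441),(268,366),(266,421)),("d",(696,382),(660,336),(345,521),(385,494))]:
    P,e=tri(t,L(a),s,M(sa)); Q,e2=tri(t,L(b),s,M(sb)); d=Q-P
    print(n,P.round(4),round(e,4),Q.round(4),round(e2,4),"dist",np.hypot(*d[:2]).round(4),"yaw",np.arctan2(d[1],d[0]).round(3), onz(t,*L(a),.03)[:2].round(4),onz(s,*M(sa),.03)[:2].round(4))
P,e=tri(t,T((590,45)),s,S((366,347)));print("beaker",P,e)
# grip bar top ends
for a in [(605,265),(592,380)]: print("grip",onz(t,*T(a),.064+.0725))
for a in [(125,365),(203,355)]: print("gripS",onz(s,*S(a),.064+.0725))
w=[T(p) for p in [(105,42),(85,138),(63,268),(42,372)]]; v=[S(p) for p in [(230,20),(168,27),(85,33),(27,40)]]
for a,b in zip(w,v): print("lid edge",tri(t,a,s,b))
E
```

```text
[ 0.558   0.1636 -0.1874] [ 0.2 -2.3 -1.3 -0.   0.2 -0.3  0.2 -0.2 -0.2 -0.4 -1.1  0.7  0.6 -0.
 -2.1  0.4]
[ 0.6209 -0.1203  0.3043] [ 1.1 -0.7  0.7 -1.  -0.  -1.2  1.1  0.3 -0.9 -0.5 -0.1 -0.2 -0.4 -0.5
 -1.3 -1.2]
[ 0.6209 -0.1203 -1.2665] [ 1.1 -0.7  0.7 -1.  -0.  -1.2  1.1  0.3 -0.9 -0.5 -0.1 -0.2 -0.4 -0.5
 -1.3 -1.2]
a [ 0.5753 -0.2843  0.0332] 0.0008 [ 0.5805 -0.2507  0.0239] 0.002 dist 0.0341 yaw 1.417 [ 0.5757 -0.2848] [ 0.5765 -0.2824]
b [ 0.5861 -0.4139  0.0335] 0.0012 [ 0.5969 -0.3808  0.0228] 0.0011 dist 0.0349 yaw 1.256 [ 0.5864 -0.4147] [ 0.5876 -0.4122]
c [ 0.4235 -0.2942  0.0329] 0.0014 [ 0.4122 -0.3279  0.0218] 0.0007 dist 0.0355 yaw -1.895 [ 0.4232 -0.2947] [ 0.4246 -0.2925]
d [ 0.4387 -0.4192  0.0338] 0.0006 [ 0.4705 -0.4037  0.0233] 0.0014 dist 0.0354 yaw 0.453 [ 0.4389 -0.4201] [ 0.4396 -0.4174]
beaker [0.76057389 0.07161364 0.09396917] 0.0009039329866636474
grip [0.57765626 0.064987   0.1365    ]
grip [0.49564754 0.0787124  0.1365    ]
gripS [0.50640583 0.08385067 0.1365    ]
gripS [0.58448087 0.07306918 0.1365    ]
lid edge (array([0.69831807, 0.34407274, 0.32300395]), np.float64(0.003817743456808126))
lid edge (array([0.63696219, 0.35747059, 0.31994101]), np.float64(0.0018622618839165147))
lid edge (array([0.55326319, 0.36869107, 0.32428957]), np.float64(5.906306701992947e-05))
lid edge (array([0.49372115, 0.38364218, 0.31838535]), np.float64(0.00419583088954338))
```

```bash
cat >> h.py <<'E'
def down(a): # jaw dir angle a in world
    z=np.array([np.cos(a),np.sin(a),0]);x=np.array([0,0,-1.]);return np.c_[x,np.cross(z,x),z]
def cur():
    s=manip.state(); return np.array(s["tool_pos"]),R.from_euler("xyz",s["orientation"]).as_matrix(),s
def jaw():
    p,M,s=cur(); return np.arctan2(M[1,2],M[0,2])
def go(p,a):
    P,M,s=cur(); T=down(a)
    d=M.T@(np.array(p)-P)/.15; r=R.from_matrix(M.T@T).as_rotvec()/(np.pi/4)
    n=max(np.linalg.norm(d)*150/62.5,np.linalg.norm(r)*45/10.7)
    print("shift",d.round(3),"turn",r.round(3),"rows>=",round(n,1))
E
python3 - <<'E'
from h import *
p,M,s=cur();print(M.round(3),jaw())
for a in [-1.758,1.384]: go((.3,.25,.3),a)
from h import *
s=cam("side");t=cam("top")
crop(s,250,140,330,210,8,"a1.png");crop(t,190,170,250,230,9,"a2.png")
E
```

```text
[[-0.    -0.926  0.376]
 [-0.     0.376  0.926]
 [-1.     0.    -0.   ]] 1.1849959641786842
shift [-0.459 -1.226 -1.369] turn [ 3.747e+00 -0.000e+00  1.000e-03] rows>= 15.8
shift [-0.459 -1.226 -1.369] turn [-0.253 -0.001 -0.   ] rows>= 4.5
```

View pics/a1.png

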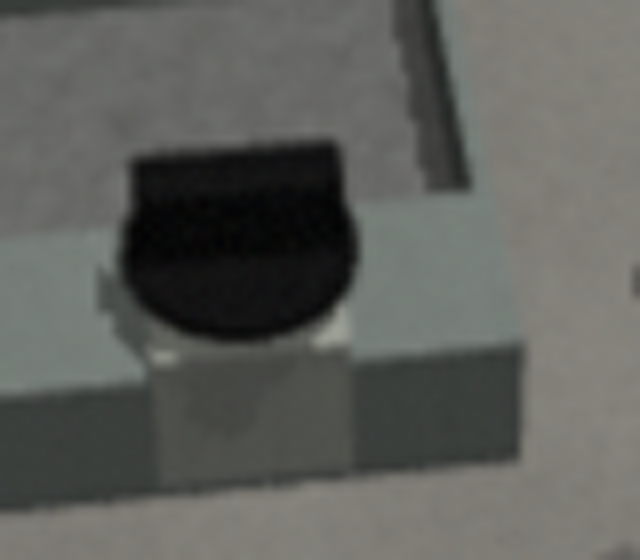

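View pics/a2.png

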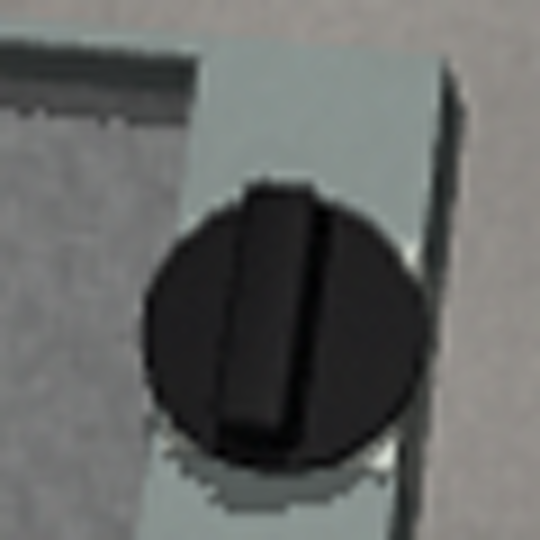

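Call:
play_rows(increments=[[[-0.23,-0.61,-0.69,-0.25,0,0,1],[-0.23,-0.61,-0.69,-0.25,0,0,1],[-0.46,-1,-1,-0.25,0,0,1],[-0.46,-1,-1,-0.25,0,0,1],[-0.46,-1,-1,-0.25,0,0,1],[-0.46,-1,-1,-0.25,0,0,1]]])

```text
time_s: 1.2
tool_pos: [0.2893, 0.3145, 0.3001]
orientation: [0.816, 1.57, 2.197]
wrist_force: [-0.5, -1.0, 0.1]
width: 0.0855
```

```bash
python3 - <<'E'
from h import *
print(cur()[0]);go((.42,.07,.33),1.384)
E
```

```text
[0.28930394 0.31447902 0.30006077]
shift [-0.201 -1.163 -1.436] turn [-0.004  0.    -0.   ] rows>= 4.5
```

Call:
play_rows(increments=[[[-0.1,-0.8,-0.8,0,0,0,1],[-0.1,-0.8,-0.8,0,0,0,1],[-0.1,-0.8,-0.8,0,0,0,1],[-0.1,-1,-1,0,0,0,1],[-0.1,-1,-1,0,0,0,1]]])

```text
time_s: 1.82
tool_pos: [0.4096, 0.1379, 0.3143]
orientation: [1.935, 1.57, -2.969]
wrist_force: [-0.3, 0.4, 0.2]
width: 0.0855
```

```bash
python3 - <<'E'
from h import *
print(cur()[0]);go((.51,.072,.31),1.384)
E
```

```text
[0.40955836 0.13791592 0.31431725]
shift [ 0.028 -0.741 -0.304] turn [-0.006 -0.001 -0.002] rows>= 1.9
```

Call:
play_rows(increments=[[[0.03,-0.74,-0.3,0,0,0,1],[0.03,-0.74,-0.3,0,0,0,1],[0.03,-0.74,-0.3,0,0,0,1],[0.03,-0.74,-0.3,0,0,0,1]]])

```text
time_s: 2.33
tool_pos: [0.5081, 0.0751, 0.3098]
orientation: [1.525, 1.568, 2.908]
wrist_force: [1.2, 0.1, 0.2]
width: 0.0853
```

```bash
python3 - <<'E'
from h import *
c=cam("wrist");cv2.imwrite("pics/w1.png",c["image"][:,:,::-1]);print(cur()[0],c["extrinsics"].round(3))
E
```

```text
[0.50793972 0.07512789 0.31026307] [[ 0.186  0.94   0.285  0.436]
 [ 0.983 -0.178 -0.053  0.09 ]
 [ 0.001  0.289 -0.957  0.454]
 [ 0.     0.     0.     1.   ]]
```

View pics/w1.png

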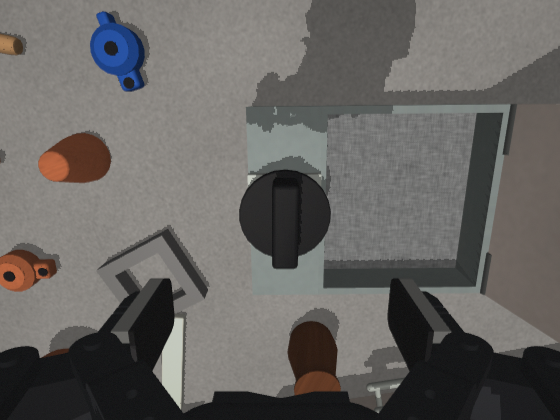

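```bash
python3 - <<'E'
from h import *
c=cam("wrist")
crop(c,220,90,520,310,2.6,"w1c.png")
for z in (.1365,.1425): print([onz(c,*p,z)[:2].round(4) for p in [(275,176),(299,178),(299,268),(273,268),(286,222)]])
# socket/case top corners
yaw=-.1874;cc=np.array([.558,.1636]);Rz=np.array([[np.cos(yaw),-np.sin(yaw)],[np.sin(yaw),np.cos(yaw)]])
for q in [(.105,.133),(-.105,.133),(.105,-.133),(-.105,-.133)]:
    w=Rz@q+cc; print(q,proj(c,[*w,.07]).round(1))
for q in [(.038,-.133),(-.038,-.133)]:
    w=Rz@q+cc; print("sock",q,proj(c,[*w,.08]).round(1))
E
```

```text
[array([0.495 , 0.0736]), array([0.5007, 0.0939]), array([0.5857, 0.0792]), array([0.5811, 0.055 ]), array([0.5385, 0.0754])]
[array([0.4939, 0.0739]), array([0.4995, 0.0939]), array([0.5828, 0.0794]), array([0.5783, 0.0557]), array([0.5365, 0.0757])]
(0.105, 0.133) [[476.1 292.2]]
(-0.105, 0.133) [[508.6 104.4]]
(0.105, -0.133) [[248.1 292.2]]
(-0.105, -0.133) [[242.9 104.2]]
sock (0.038, -0.133) [[245.8 241.5]]
sock (-0.038, -0.133) [[243.8 172.3]]
```

View pics/w1c.png

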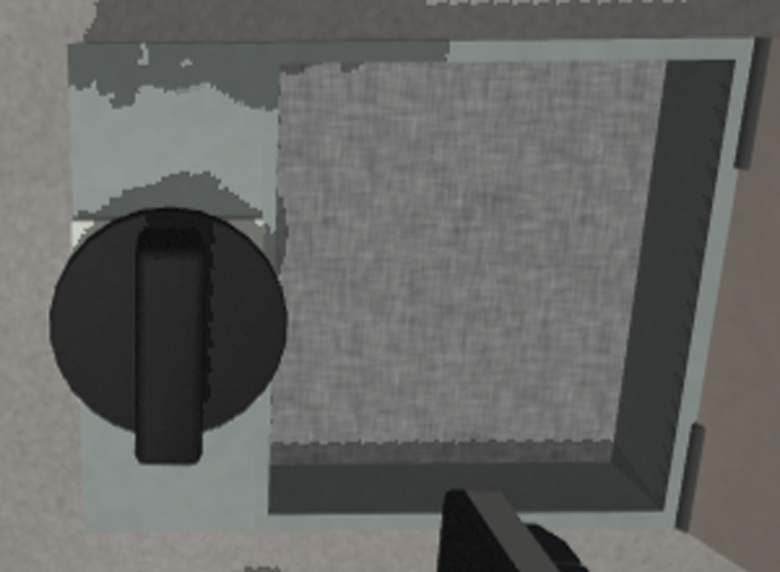

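```bash
python3 - <<'E'
from h import *
go((.541,.0745,.104),1.384)
E
```

```text
shift [ 1.377 -0.219  0.037] turn [-0.     0.    -0.001] rows>= 3.3
```

Call:
play_rows(increments=[[[0.3,-0.22,0.037,0,0,0,1],[0.6,-0.22,0.037,0,0,0,1],[0.8,-0.22,0.037,0,0,0,1],[0.8,-0.22,0.037,0,0,0,1]]])

```text
time_s: 2.92
tool_pos: [0.5399, 0.0739, 0.1891]
orientation: [1.724, 1.566, 3.107]
wrist_force: [-0.1, -1.1, -0.3]
width: 0.0855
```

```bash
python3 - <<'E'
from h import *
go((.541,.0745,.104),1.384)
c=cam("wrist");cv2.imwrite("pics/w2.png",c["image"][:,:,::-1])
E
```

```text
shift [ 0.567 -0.009  0.006] turn [-0.001 -0.001 -0.006] rows>= 1.4
```

View pics/w2.png

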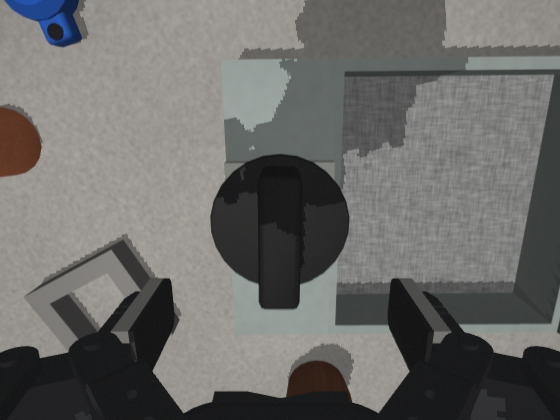

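Call:
play_rows(increments=[[[0.3,-0.01,0,0,0,0,1],[0.5,-0.01,0,0,0,0,1],[0.56,-0.01,0,0,0,0,1],[0.56,-0.01,0,0,0,0,1]]])

```text
time_s: 3.48
tool_pos: [0.5448, 0.0727, 0.1081]
orientation: [-1.376, 1.569, 0.005]
wrist_force: [0.6, -0.4, 0.5]
width: 0.0851
```

Call:
play_rows(increments=[[[0,0,0,0,0,0,-1],[0,0,0,0,0,0,-1],[0,0,0,0,0,0,-1],[0,0,0,0,0,0,-1],[0,0,0,0,0,0,-1],[0,0,0,0,0,0,-1]]])

```text
time_s: 4.22
tool_pos: [0.5443, 0.0724, 0.1071]
orientation: [-1.58, 1.57, -0.198]
wrist_force: [0.1, -1.5, 3.4]
width: 0.0234
```

```bash
python3 - <<'E'
from h import *
print(cur(),jaw())
c=cam("side");crop(c,220,90,360,210,5,"s2.png")
E
```

```text
(array([0.54431846, 0.0723662 , 0.1070505 ]), array([[ 6.05517478e-04, -9.82083237e-01,  1.88446674e-01],
       [-1.21703751e-04,  1.88446635e-01,  9.82083424e-01],
       [-9.99999809e-01, -6.17603345e-04, -5.41548249e-06]]), {'time_s': 4.225, 'joint_pos': array([-2.19986533e-03,  4.38636165e-01, -3.69018418e-01,  7.62535960e-01,
       -1.20371401e-04,  1.87380338e-01]), 'dq': array([ 0.00059661,  0.00255748, -0.00251659, -0.00156828,  0.00076275,
        0.00093829]), 'effort': array([ 2.11196062e-01, -4.47057366e+01,  2.15577757e+01, -7.68832932e-02,
        1.24921706e-01,  9.49575660e-04]), 'tool_pos': array([0.54431846, 0.0723662 , 0.1070505 ]), 'orientation': array([-1.57956465,  1.5701787 , -0.19834856]), 'wrist_force': array([ 0.09863747, -1.45945941,  3.43455877]), 'ft_torque': array([-0.11621661,  0.00605767,  0.00657342]), 'width': 0.023397846108260217}) 1.3812160851012132
```

View pics/s2.png

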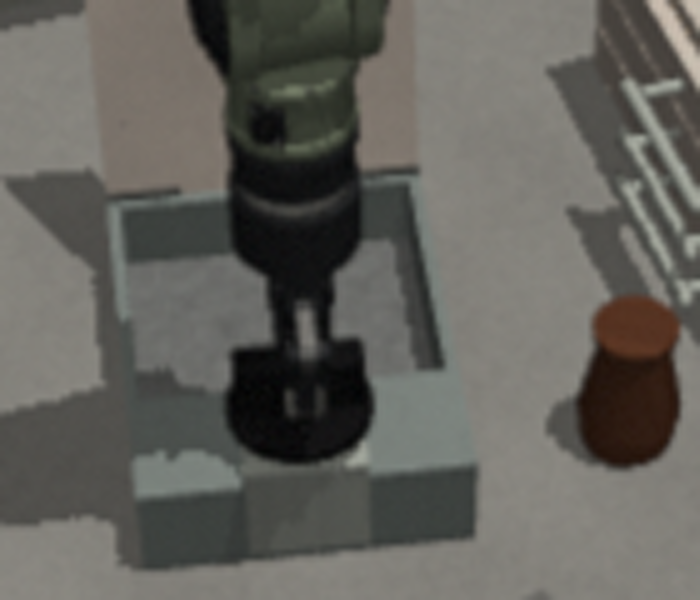

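Call:
play_rows(increments=[[[0.02,0,0,0,0,0,-1],[0.035,0,0,0,0,0,-1],[0.045,0,0,0,0,0,-1],[0.045,0,0,0,0,0,-1]]])

```text
time_s: 4.78
tool_pos: [0.5443, 0.0724, 0.1002]
orientation: [-1.656, 1.57, -0.275]
wrist_force: [-1.3, -0.4, 6.5]
width: 0.0235
```

Call:
play_rows(increments=[[[0.015,0,0,0,0,0,-1],[0.015,0,0,0,0,0,-1],[0.015,0,0,0,0,0,-1]]])

```text
time_s: 5.15
tool_pos: [0.5443, 0.0724, 0.0982]
orientation: [-1.674, 1.57, -0.293]
wrist_force: [-1.2, -1.6, 7.9]
width: 0.023
```

Call:
play_rows(increments=[[[0.02,0,0,0,0,0,-1],[0.02,0,0,0,0,0,-1],[0.02,0,0,0,0,0,-1]]])

```text
time_s: 5.52
tool_pos: [0.5444, 0.0723, 0.0953]
orientation: [-1.678, 1.57, -0.297]
wrist_force: [-1.1, -1.9, 9.1]
width: 0.0231
```

Call:
play_rows(increments=[[[0.015,0,0,0,0,0,-1],[0.015,0,0,0,0,0,-1],[0.015,0,0,0,0,0,-1]]])

```text
time_s: 5.9
tool_pos: [0.5444, 0.0723, 0.0949]
orientation: [-1.528, 1.569, -0.147]
wrist_force: [-6.9, -1.9, 23.5]
width: 0.0235
```

Call:
play_rows(increments=[[[-0.004,0,0,-0.06,0,0,-1],[-0.004,0,0,-0.12,0,0,-1],[-0.004,0,0,-0.12,0,0,-1]]])

```text
time_s: 6.28
tool_pos: [0.5456, 0.0728, 0.0949]
orientation: [-1.243, 1.567, 0.233]
wrist_force: [-1.1, 0.3, 14.3]
width: 0.0231
```

```bash
python3 - <<'E'
from h import *
s=cur()[2];print(s["tool_pos"],s["wrist_force"],s["ft_torque"],jaw())
E
```

```text
[0.54560989 0.07278841 0.09490354] [-1.0906773   0.28605571 14.32932973] [0.1034126  0.47691318 0.11432885] 1.4760629835664738
```

Call:
play_rows(increments=[[[0,0,0,-0.1,0,0,-1],[0,0,0,-0.2,0,0,-1],[0,0,0,-0.2,0,0,-1]]])

```text
time_s: 6.65
tool_pos: [0.5456, 0.0734, 0.0949]
orientation: [-1.099, 1.567, 0.535]
wrist_force: [-1.0, 2.6, 14.3]
width: 0.0235
```

```bash
python3 - <<'E'
from h import *
s=cur()[2];print(s["tool_pos"],s["wrist_force"],s["ft_torque"],jaw())
c=cam("wrist");cv2.imwrite("pics/w3.png",c["image"][:,:,::-1])
E
```

```text
[0.54557852 0.07344104 0.09493124] [-1.01295008  2.57144148 14.33603874] [0.48135651 0.49255746 0.14002027] 1.6339452892450856
```

View pics/w3.png

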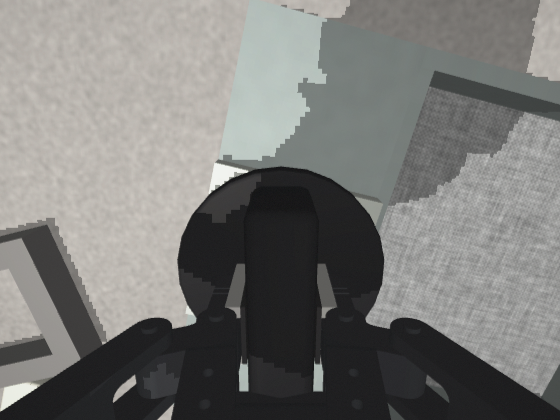

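```bash
cat >> h.py <<'E'
def arc(ax,e,a_list,dz=0,z=None):
    P,M,s=cur()
    for a in a_list:
        g=a-np.pi/2; p=np.array([ax[0]+e*np.cos(g),ax[1]+e*np.sin(g),P[2]+dz])
        print(np.degrees(a).round(0),(M.T@(p-P)/.15).round(3),(R.from_matrix(M.T@down(a)).as_rotvec()/(np.pi/4)).round(3))
E
python3 - <<'E'
from h import *
arc((.5415,.0729),.003,np.linspace(1.634,2.3,6))
E
```

```text
94.0 [-0.     0.007 -0.002] [-0.     0.002  0.005]
101.0 [-0.     0.007  0.001] [-0.17   0.002  0.005]
109.0 [-0.     0.008  0.003] [-0.34   0.002  0.005]
117.0 [-0.     0.009  0.006] [-0.509  0.001  0.005]
124.0 [-0.     0.01   0.008] [-0.679  0.001  0.005]
132.0 [-0.     0.011  0.01 ] [-0.848  0.001  0.005]
```

Call:
play_rows(increments=[[[0,0.007,0.001,-0.17,0,0,-1],[0,0.008,0.003,-0.34,0,0,-1],[0,0.009,0.006,-0.51,0,0,-1],[0,0.01,0.008,-0.68,0,0,-1],[0,0.011,0.01,-0.85,0,0,-1],[0,0.011,0.01,-0.85,0,0,-1]]])

```text
time_s: 7.45
tool_pos: [0.5454, 0.0731, 0.0959]
orientation: [-1.773, 1.564, 0.493]
wrist_force: [0.4, 5.1, 20.8]
width: 0.0238
```

```bash
python3 - <<'E'
from h import *
s=cur()[2];print(s["tool_pos"],s["wrist_force"],s["ft_torque"],jaw())
arc((.5415,.0729),.003,np.linspace(2.3,2.954,6))
E
```

```text
[0.54541447 0.07310616 0.09593937] [ 0.35925181  5.08040194 20.82733457] [  0.77890815   0.71175592 -11.29328297] 2.2667785940999527
132.0 [-0.     0.001  0.016] [-0.042 -0.002  0.009]
139.0 [-0.     0.001  0.019] [-0.209 -0.003  0.009]
147.0 [-0.     0.002  0.021] [-0.375 -0.003  0.008]
154.0 [-0.     0.003  0.024] [-0.542 -0.004  0.008]
162.0 [-0.     0.004  0.026] [-0.708 -0.004  0.008]
169.0 [-0.     0.005  0.028] [-0.875 -0.005  0.008]
```

```bash
python3 - <<'E'
from h import *
c=cam("wrist");cv2.imwrite("pics/w4.png",c["image"][:,:,::-1])
c=cam("top");crop(c,180,160,260,230,8,"t4.png")
E
```

```text
(no output)
```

View pics/w4.png

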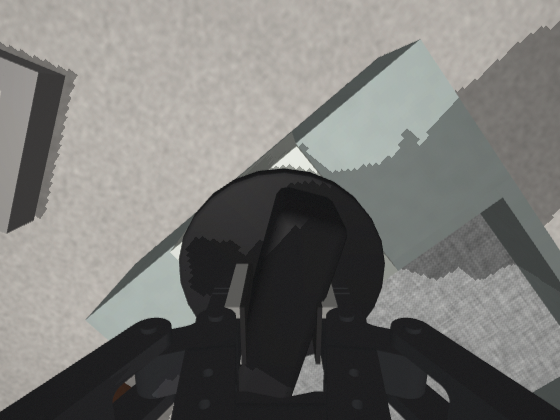

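View pics/t4.png

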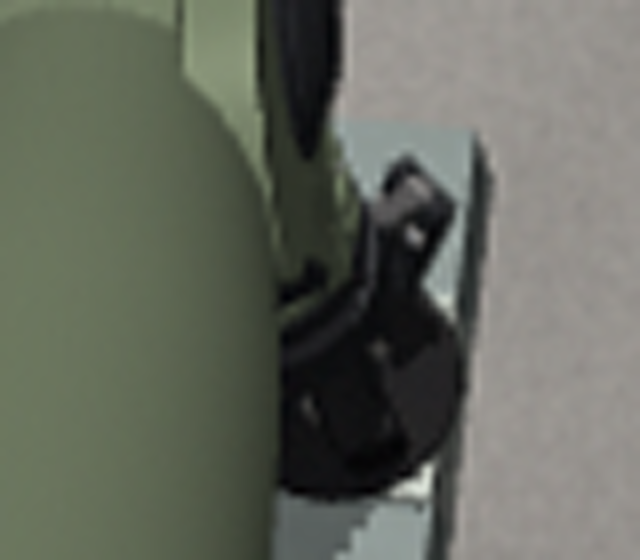

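```bash
python3 - <<'E'
from h import *
c=cam("wrist")
def ang(p,q,z):
    d=(onz(c,*q,z)-onz(c,*p,z))[:2]; return np.degrees(np.arctan2(d[1],d[0])),np.linalg.norm(d)
print("case edge",ang((420,40),(88,318),.07)) 
print("grip",ang((275,192),(245,365),.13),ang((347,232),(292,395),.13))
print("socket corner",onz(c,298,146,.08), "tray corner", onz(c,505,198,.07))
yaw=-.1874;cc=np.array([.558,.1636]);Rz=np.array([[np.cos(yaw),-np.sin(yaw)],[np.sin(yaw),np.cos(yaw)]])
for q in [(-.038,-.133),(.038,-.133)]: print(Rz@q+cc)
print(np.degrees(jaw())-90)
print(manip.state()["joint_pos"],manip.state()["effort"])
E
```

```text
case edge (np.float64(-10.145606090124874), np.float64(0.20905076122489236))
grip (np.float64(30.11252284290811), np.float64(0.06439967533657294)) (np.float64(25.19782197823987), np.float64(0.06587936794962841))
socket corner [0.49808166 0.04348076 0.08      ] tray corner [0.45414435 0.13589362 0.07      ]
[0.49588673 0.04000816]
[0.57055612 0.02584898]
39.92812002474116
[-0.00274875  0.44988751 -0.3845573   0.73009835  0.00336999 -0.69962041] [  8.00795496 -36.43499851  16.40469074  -0.74046951  -1.11012742
 -10.96160799]
```

```bash
python3 - <<'E'
from h import *
from scipy.optimize import least_squares
c=cam("wrist")
im=c["image"].astype(int).sum(2)
import cv2
w=cv2.imread("pics/w4.png")
# dark mask boundary points of the flange upper arc: scan columns
g=w.max(2)
pts=[]
for u in list(range(195,380,8)):
    col=g[:,u]
    for v in range(120,300):
        if (col[v:v+6]<60).all(): pts.append((u,v));break
P=np.array([onz(c,*p,.09)[:2] for p in pts])
r=least_squares(lambda q:np.hypot(*(P-q).T)-.046,P.mean(0)+[.03,0],loss='soft_l1',f_scale=.001)
print(r.x,r.fun.round(4)); print(pts)
p,M,s=cur();print(M.T@(np.r_[r.x,.09]-p))
E
```

```text
[0.54448139 0.07281485] [-0.0004 -0.0008 -0.0005 -0.0005 -0.0002  0.0002  0.0001  0.0003  0.0003
  0.0002  0.0003  0.0003  0.0001  0.0001  0.0003  0.0004 -0.0001  0.0002
 -0.     -0.0002 -0.0003 -0.0006 -0.0003 -0.0004]
[(195, 213), (203, 205), (211, 196), (219, 190), (227, 184), (235, 179), (243, 176), (251, 173), (259, 171), (267, 170), (275, 169), (283, 169), (291, 170), (299, 171), (307, 172), (315, 174), (323, 178), (331, 181), (339, 186), (347, 192), (355, 199), (363, 209), (371, 219), (379, 237)]
[0.00595971 0.00099293 0.00040072]
```

Call:
play_rows(increments=[[[0,0,0,0.2,0,0,-1],[0,0,0,0.4,0,0,-1],[0,0,0,0.4,0,0,-1]]])

```text
time_s: 8.02
tool_pos: [0.5461, 0.0732, 0.096]
orientation: [-2.056, 1.563, -0.078]
wrist_force: [0.8, 0.6, 18.6]
width: 0.0234
```

```bash
cat > look.py <<'E'
from h import *
import sys
s=cur()[2];print(s["tool_pos"].round(4),s["wrist_force"].round(1),s["ft_torque"].round(2),np.degrees(jaw()).round(1),"w",s["width"],"t",s["time_s"])
c=cam("wrist");cv2.imwrite("pics/"+sys.argv[1],c["image"][:,:,::-1])
E
python3 look.py w5.png
```

```text
[0.5461 0.0732 0.096 ] [ 0.8  0.6 18.6] [-0.41  0.25 -2.74] 113.3 w 0.023371994545445102 t 8.025
```

View pics/w5.png

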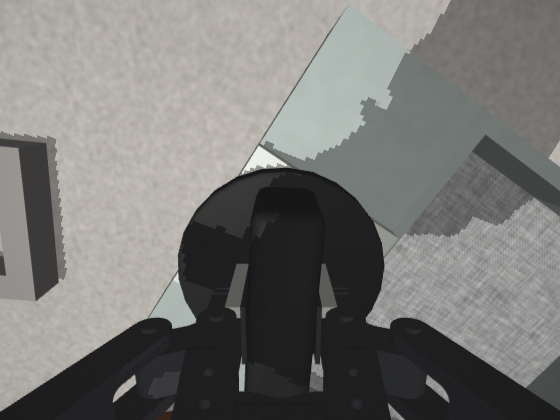

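```bash
cat > fitc.py <<'E'
from h import *
from scipy.optimize import minimize
T0=cv2.imread("pics/top0.png");S0=cv2.imread("pics/side0.png")
t=cam("top");s=cam("side")
def pts(q):
    x,y,z0,yaw=q; c,sn=np.cos(yaw),np.sin(yaw)
    th=np.linspace(0,2*np.pi,60)
    F=np.array([[.046*np.cos(a),.046*np.sin(a),z] for z in(.0225,.0325) for a in th])
    G=np.array([[i*.04,j*.012,z] for i in(-1,1) for j in(-1,1) for z in(.0325,.0725)])
    f=lambda A:np.c_[A[:,0]*c-A[:,1]*sn+x,A[:,0]*sn+A[:,1]*c+y,A[:,2]+z0]
    return f(F),f(G)
SS=8
def render(cam_,q,box):
    u0,v0,u1,v1=box; m=np.zeros(((v1-v0)*SS,(u1-u0)*SS),np.uint8)
    for A in pts(q):
        p=((proj(cam_,A)-[u0-.5,v0-.5])*SS).astype(np.float32)
        cv2.fillConvexPoly(m,cv2.convexHull(p).astype(np.int32),255)
    return cv2.resize(m,(u1-u0,v1-v0),interpolation=cv2.INTER_AREA)/255.
B={"t":(195,180,250,230),"s":(258,150,305,190)}
def tgt(I,b,lo=30,hi=70):
    g=I[b[1]:b[3],b[0]:b[2]].max(2).astype(float); return np.clip((hi-g)/(hi-lo),0,1)
gt=tgt(T0,B["t"]);gs=tgt(S0,B["s"])
def cost(q): return ((render(t,q,B["t"])-gt)**2).sum()+((render(s,q,B["s"])-gs)**2).sum()
for z in (.060,.062,.064,.066,.068,.070,.072,.074):
    f=lambda p:cost([p[0],p[1],z,p[2]])
    r=min((minimize(f,[.541+dx,.072,-.187],method="Nelder-Mead",options=dict(initial_simplex=np.array([[.541,.072,-.187],[.546,.072,-.187],[.541,.077,-.187],[.541,.072,-.1]]),maxiter=150)) for dx in (0,)),key=lambda r:r.fun)
    print(z,r.x.round(4),round(r.fun,2))
E
python3 fitc.py
```

```text
0.06 [ 0.5433  0.0762 -0.2194] 123.06
0.062 [ 0.5432  0.0747 -0.2445] 109.64
0.064 [ 0.5424  0.074  -0.2077] 99.12
0.066 [ 0.5416  0.0734 -0.1938] 94.87
0.068 [ 0.5416  0.0728 -0.236 ] 93.49
0.07 [ 0.5412  0.0724 -0.2098] 96.27
0.072 [ 0.5407  0.0717 -0.1841] 101.29
0.074 [ 0.5402  0.0708 -0.1228] 111.83
```

Call:
play_rows(increments=[[[0,0,0,0.2,0,0,-1],[0,0,0,0.4,0,0,-1],[0,0,0,0.6,0,0,-1],[0,0,0,0.755,0,0,-1],[0,0,0,0.755,0,0,-1]]])

```text
time_s: 8.8
tool_pos: [0.5437, 0.0735, 0.0947]
orientation: [-1.632, 1.567, -0.24]
wrist_force: [-0.8, -1.0, 14.4]
width: 0.0231
```

```bash
python3 look.py w6.png
```

```text
[0.5437 0.0735 0.0947] [-0.8 -1.  14.4] [-0.3   0.44 -0.16] 79.7 w 0.023132455963353032 t 8.8
```

View pics/w6.png

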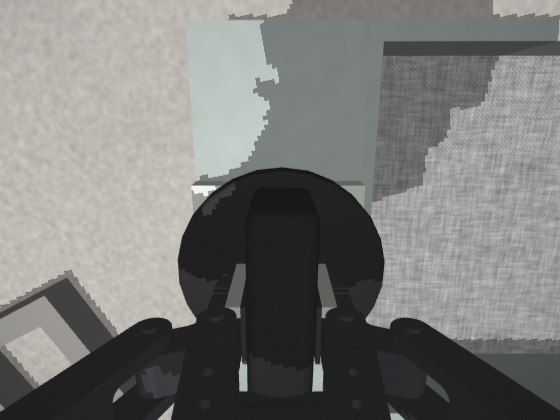

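Call:
play_rows(increments=[[[-0.02,0,0,0,0,0,-1],[-0.04,0,0,0,0,0,-1],[-0.055,0,0,0,0,0,-1],[-0.055,0,0,0,0,0,-1]]])

```text
time_s: 9.35
tool_pos: [0.5436, 0.0735, 0.1021]
orientation: [-1.684, 1.568, -0.292]
wrist_force: [1.2, -1.9, 5.1]
width: 0.0233
```

Call:
play_rows(increments=[[[-0.015,0,0,0,0,0,-1],[-0.015,0,0,0,0,0,-1]]])

```text
time_s: 9.6
tool_pos: [0.5436, 0.0735, 0.1041]
orientation: [-1.669, 1.568, -0.277]
wrist_force: [1.9, -1.0, 4.0]
width: 0.0233
```

Call:
play_rows(increments=[[[-0.015,0,0,0,0,0,-1],[-0.015,0,0,0,0,0,-1]]])

```text
time_s: 9.85
tool_pos: [0.5433, 0.0736, 0.1063]
orientation: [-1.624, 1.569, -0.231]
wrist_force: [3.4, -1.0, 4.5]
width: 0.023
```

Call:
play_rows(increments=[[[-0.015,0,0,0,0,0,-1],[-0.015,0,0,0,0,0,-1]]])

```text
time_s: 10.1
tool_pos: [0.5405, 0.0743, 0.1073]
orientation: [1.483, 1.567, 2.876]
wrist_force: [-1.5, -0.5, 2.5]
width: 0.0234
```

Call:
play_rows(increments=[[[-0.015,0,0,0,0,0,-1],[-0.015,0,0,0,0,0,-1]]])

```text
time_s: 10.35
tool_pos: [0.5415, 0.074, 0.1099]
orientation: [1.59, 1.569, 2.984]
wrist_force: [-0.5, -0.5, -1.2]
width: 0.0232
```

```bash
python3 look.py w7.png
```

```text
[0.5415 0.074  0.1099] [-0.5 -0.5 -1.2] [-0.01  0.02 -0.01] 79.8 w 0.023238951211835366 t 10.35
```

Call:
play_rows(increments=[[[-0.1,0,0,0,0,0,-1],[-0.2,0,0,0,0,0,-1],[-0.4,0,0,0,0,0,-1],[-0.6,0,0,0,0,0,-1],[-0.6,0,0,0,0,0,-1]]])

```text
time_s: 11.02
tool_pos: [0.5445, 0.0739, 0.2039]
orientation: [-1.385, 1.564, 0.008]
wrist_force: [1.4, -0.2, -1.6]
width: 0.0234
```

```bash
python3 look.py w8.png; python3 - <<'E'
from h import *
c=cam("side");crop(c,220,70,360,210,4.2,"s8.png")
c=cam("top");crop(c,160,150,270,250,6,"t8.png")
E
```

```text
[0.5445 0.0739 0.2039] [ 1.4 -0.2 -1.6] [-0.02 -0.04  0.01] 79.8 w 0.023402360128782714 t 11.025
```

View pics/w8.png

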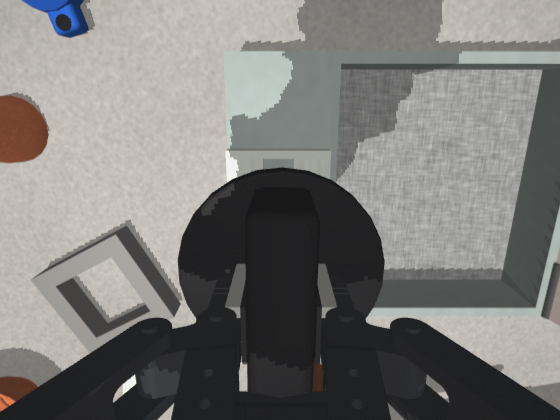

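View pics/s8.png

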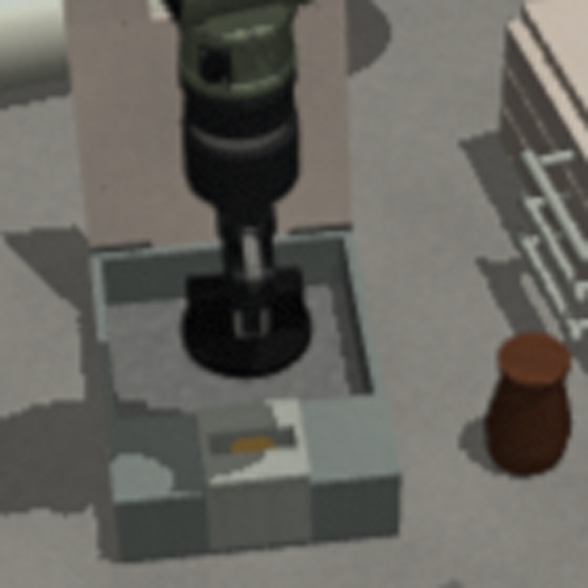

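View pics/t8.png

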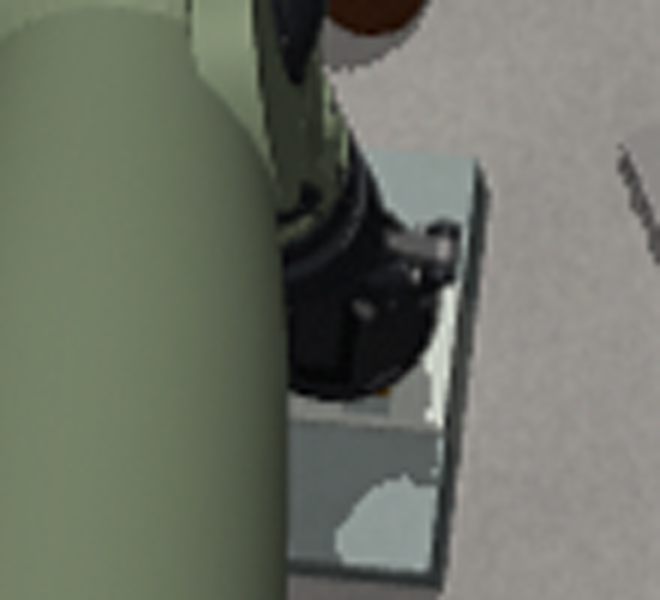

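```bash
python3 - <<'E'
from h import *
w=cv2.imread("pics/w8.png");cv2.imwrite("pics/w8c.png",cv2.resize(w[200:370,0:240],None,fx=3.2,fy=3.2,interpolation=cv2.INTER_CUBIC))
w=cv2.imread("pics/w8.png");cv2.imwrite("pics/w8d.png",cv2.resize(w[40:320,210:400],None,fx=2.1,fy=2.1,interpolation=cv2.INTER_CUBIC))
E
```

```text
(no output)
```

View pics/w8c.png

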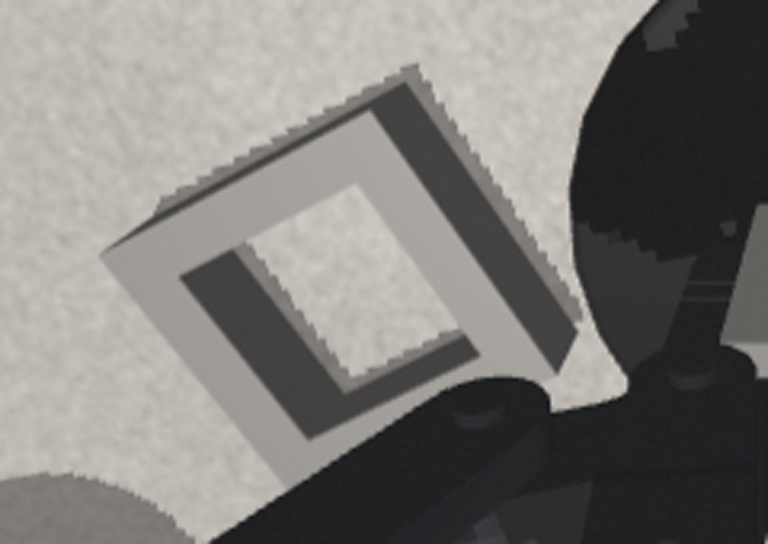

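View pics/w8d.png

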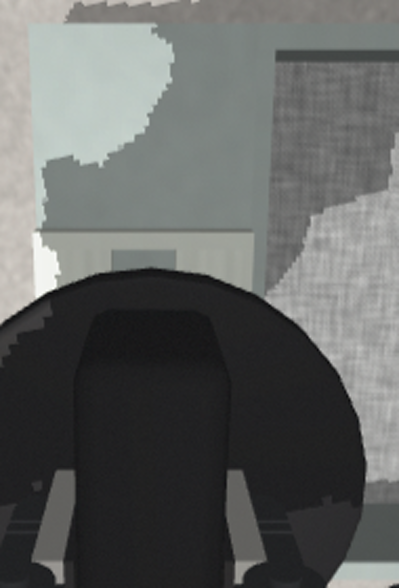

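```bash
python3 - <<'E'
from h import *
from scipy.optimize import least_squares
c=cam("wrist")
L=lambda p:(p[0]/3.2-.5+.15,200+p[1]/3.2-.35); D=lambda p:(210+p[0]/2.1-.25,40+p[1]/2.1-.25)
I=[L(p) for p in [(180,275),(358,183),(480,353),(308,440)]]; O=[L(p) for p in [(100,255),(372,112),(558,372)]]
W=np.array([onz(c,*p,.026)[:2] for p in I]);print(W.round(4),"centre",W.mean(0).round(4))
print("outer",np.array([onz(c,*p,.026)[:2] for p in O]).round(4),"diag mid",((onz(c,*O[0],.026)+onz(c,*O[2],.026))/2)[:2])
e=W[1]-W[0];print(np.degrees(np.arctan2(e[1],e[0])),[np.linalg.norm(W[i]-W[i-1]).round(4) for i in range(4)])
S=[onz(c,*D(p),.08)[:2].round(4) for p in [(111,250),(176,250),(35,231),(253,231)]];print("slot,sock",S)
mid=(S[0]+S[1])/2; d=S[1]-S[0]; d/=np.linalg.norm(d); xd=np.array([d[1],-d[0]]);print("slot centre from slot end",mid+.032*xd,"from sock edge",(S[2]+S[3])/2+.038*xd, "yaw",np.arctan2(xd[1],xd[0]))
print("corner",onz(c,*D((30,25)),.07), "sock dir", np.arctan2(*(S[3]-S[2])[::-1])-np.pi/2)
E
```

```text
[[ 0.5968 -0.1541]
 [ 0.5775 -0.0923]
 [ 0.6383 -0.0729]
 [ 0.6588 -0.1347]] centre [ 0.6179 -0.1135]
outer [[ 0.5863 -0.1752]
 [ 0.557  -0.0816]
 [ 0.649  -0.0511]] diag mid [ 0.61764079 -0.1131642 ]
107.3561849284954 [np.float64(0.0649), np.float64(0.0647), np.float64(0.0638), np.float64(0.0651)]
slot,sock [array([0.5051, 0.0683]), array([0.509 , 0.0901]), array([0.4942, 0.0442]), array([0.5073, 0.1169])]
slot centre from slot end [0.53854989 0.0735647 ] from sock edge [0.53815612 0.07385808] yaw -0.17702636677535422
corner [0.42971264 0.05548636 0.07      ] sock dir -0.1782794606516942
```

```bash
python3 - <<'E'
from h import *
go((.69,-.15,.24),np.radians(62.4))
E
```

```text
shift [-0.272 -1.238 -1.294] turn [ 0.387 -0.001 -0.002] rows>= 4.3
```

Call:
play_rows(increments=[[[-0.2,-0.3,-0.4,0.13,0,0,-1],[-0.25,-0.6,-0.7,0.26,0,0,-1],[-0.27,-0.8,-1,0.387,0,0,-1],[-0.27,-1,-1,0.387,0,0,-1],[-0.27,-1,-1,0.387,0,0,-1]]])

```text
time_s: 11.85
tool_pos: [0.6643, -0.1021, 0.2382]
orientation: [1.784, 1.568, 2.871]
wrist_force: [-0.6, 0.8, -1.7]
width: 0.0232
```

```bash
python3 - <<'E'
from h import *
go((.69,-.15,.24),np.radians(62.4))
E
```

```text
shift [-0.012 -0.301 -0.203] turn [-0.003 -0.001 -0.003] rows>= 0.9
```

Call:
play_rows(increments=[[[0,-0.3,-0.2,0,0,0,-1],[0,-0.3,-0.2,0,0,0,-1],[0,-0.3,-0.2,0,0,0,-1]]])

```text
time_s: 12.22
tool_pos: [0.6883, -0.1468, 0.2398]
orientation: [1.547, 1.568, 2.637]
wrist_force: [0.5, 1.0, -1.3]
width: 0.0232
```

```bash
python3 look.py w9.png
```

```text
[ 0.6883 -0.1468  0.2398] [ 0.5  1.  -1.3] [ 0.02 -0.02  0.02] 62.4 w 0.02316754271917608 t 12.225
```

View pics/w9.png

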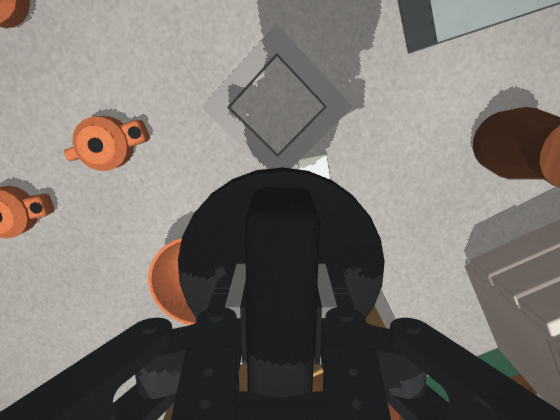

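```bash
python3 - <<'E'
from h import *
c=cam("wrist");crop(c,190,10,370,190,4,"w9c.png")
E
```

```text
(no output)
```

View pics/w9c.png

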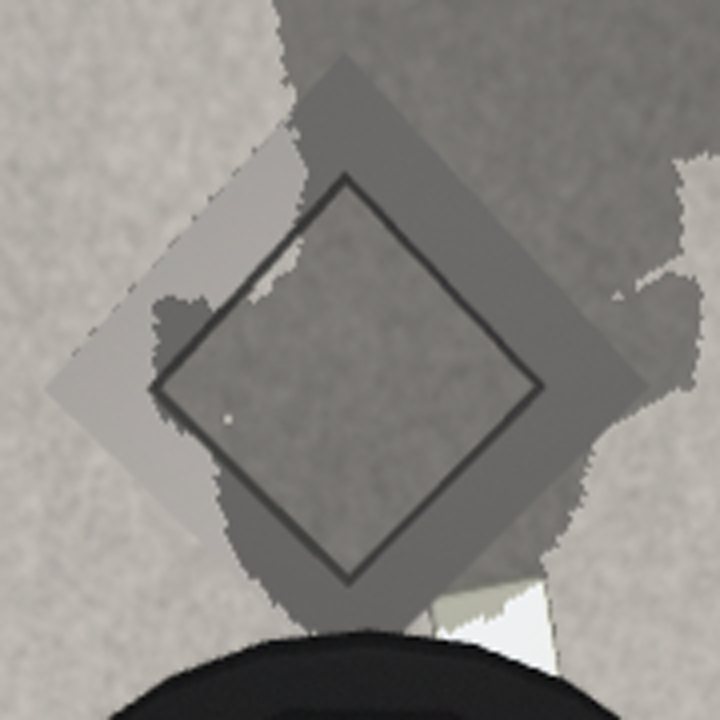

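```bash
python3 - <<'E'
from h import *
c=cam("wrist");f=lambda p:(190+p[0]/4-.4,10+p[1]/4-.4)
W=np.array([onz(c,*f(p),.026)[:2] for p in [(345,170),(547,385),(349,587),(148,388)]]);print(W.round(4),W.mean(0))
print([np.linalg.norm(W[i]-W[i-1]).round(4) for i in range(4)])
print((onz(c,*f((650,388)),.026)+onz(c,*f((45,388)),.026))/2)
d=W[1]-W[0];print(np.degrees(np.arctan2(d[1],d[0])))
x,y=W.mean(0);go((x,y,.24),np.radians(62.4));go((x,y,.06),np.radians(62.4))
E
```

```text
[[ 0.583  -0.0948]
 [ 0.6458 -0.0745]
 [ 0.6662 -0.1374]
 [ 0.6033 -0.1576]] [ 0.62458199 -0.11608612]
[np.float64(0.0659), np.float64(0.066), np.float64(0.0661), np.float64(0.066)]
[ 0.62488618 -0.11617479  0.026     ]
17.949293250218208
shift [ 0.007  0.473 -0.019] turn [ 0.002  0.    -0.001] rows>= 1.1
shift [ 1.207  0.472 -0.019] turn [ 0.002  0.    -0.001] rows>= 3.1
```

Call:
play_rows(increments=[[[0.1,0.47,-0.025,0,0,0,-1],[0.3,0.47,-0.025,0,0,0,-1],[0.7,0.47,-0.025,0,0,0,-1],[0.95,0.47,-0.025,0,0,0,-1],[0.95,0.47,-0.025,0,0,0,-1]]])

```text
time_s: 13.0
tool_pos: [0.6222, -0.1166, 0.0957]
orientation: [1.743, 1.564, 2.833]
wrist_force: [0.3, -0.1, -1.4]
width: 0.0235
```

```bash
python3 look.py w10.png; python3 - <<'E'
from h import *
c=cam("side");crop(c,270,170,380,260,6,"s10.png");go((.624,-.117,.041),np.radians(62.4))
E
```

```text
[ 0.6222 -0.1166  0.0957] [ 0.3 -0.1 -1.4] [ 0.03  0.04 -0.01] 62.5 w 0.023519984859747232 t 13.0
shift [0.392 0.014 0.001] turn [0.001 0.    0.002] rows>= 0.9
```

View pics/s10.png

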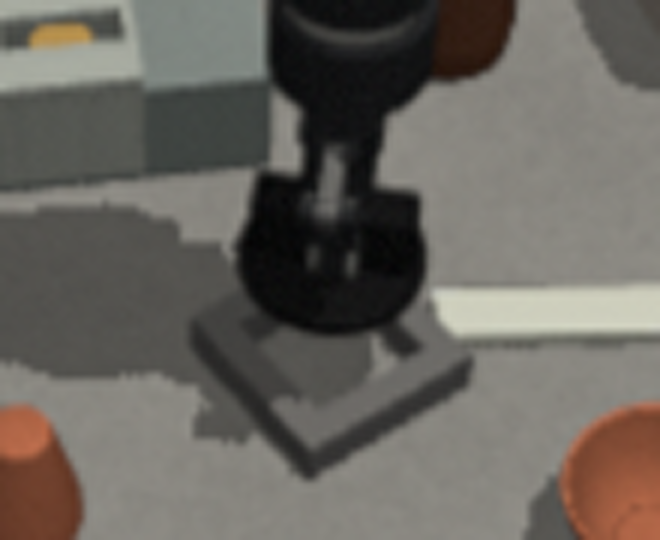

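```bash
python3 - <<'E'
from h import *
print(cur()[0],cur()[1].round(4));go((.624,-.117,.041),np.radians(62.4))
E
```

```text
[ 0.62578493 -0.11804971  0.09985406] [[ 1.300e-03 -8.866e-01  4.626e-01]
 [-4.000e-04  4.626e-01  8.866e-01]
 [-1.000e+00 -1.300e-03  3.000e-04]]
shift [0.392 0.014 0.001] turn [0.001 0.    0.002] rows>= 0.9
```

Settled a bit after the last row; now lower onto the stand.

Call:
play_rows(increments=[[[0.2,0.012,0,0,0,0,-1],[0.3,0.012,0,0,0,0,-1],[0.35,0.012,0,0,0,0,-1],[0.37,0.012,0,0,0,0,-1],[0.37,0.012,0,0,0,0,-1],[0.37,0.012,0,0,0,0,-1]]])

```text
time_s: 13.85
tool_pos: [0.6241, -0.1177, 0.0435]
orientation: [-1.397, 1.57, -0.308]
wrist_force: [0.1, 0.6, -1.4]
width: 0.0234
```

Call:
play_rows(increments=[[[0.015,0,0,0,0,0,-1],[0.015,0,0,0,0,0,-1],[0.015,0,0,0,0,0,-1]]])

```text
time_s: 14.22
tool_pos: [0.6239, -0.1176, 0.0408]
orientation: [-1.396, 1.57, -0.307]
wrist_force: [0.9, -0.3, -0.2]
width: 0.0234
```

Call:
play_rows(increments=[[[0.003,0,0,0,0,0,0],[0.003,0,0,0,0,0,0],[0.003,0,0,0,0,0,0],[-0.1,0,0,0,0,0,0],[-0.3,0,0,0,0,0,0],[-0.6,0,0,0,0,0,0.5],[-0.9,0,0,0,0,0,1],[-0.9,0,0,0,0,0,1]]])

```text
time_s: 15.22
tool_pos: [0.6266, -0.1184, 0.1814]
orientation: [-1.391, 1.561, -0.302]
wrist_force: [0.0, -0.5, -0.6]
width: 0.085
```

```bash
python3 look.py w11.png; python3 - <<'E'
from h import *
c=cam("side");crop(c,220,170,420,330,4,"s11.png")
go((.58,-.24,.26),np.radians(79))
E
```

```text
[ 0.6266 -0.1184  0.1814] [ 0.  -0.5 -0.6] [ 0.05 -0.04 -0.01] 62.4 w 0.0850416441685448 t 15.225
shift [-0.555 -0.119 -0.858] turn [-0.369  0.     0.002] rows>= 2.5
```

View pics/w11.png

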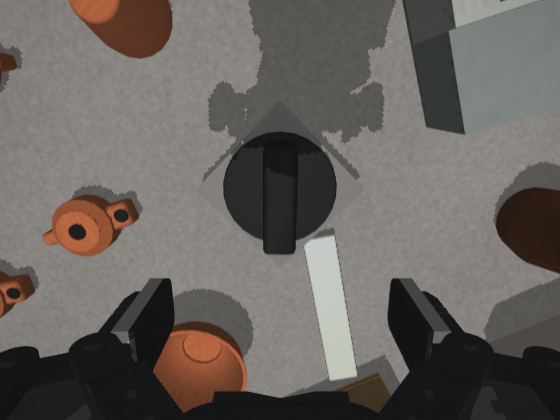

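View pics/s11.png

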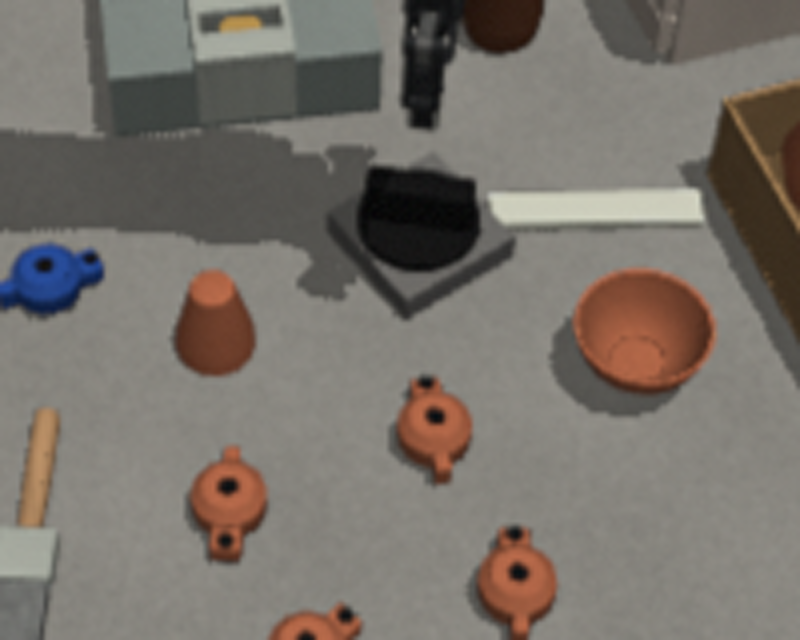

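```bash
python3 - <<'E'
from h import *
c=cam("wrist");print(onz(c,77,232,.033),onz(c,121,216,.023))
go((.578,-.281,.18),np.radians(171))
E
```

```text
[ 0.57208687 -0.27977437  0.033     ] [ 0.57814364 -0.24491287  0.023     ]
shift [-0.03  -0.238 -1.106] turn [-2.413e+00  0.000e+00 -1.000e-03] rows>= 10.1
```

Call:
play_rows(increments=[[[-0.1,-0.05,-0.2,-0.23,0,0,1],[-0.1,-0.1,-0.4,-0.46,0,0,1],[-0.1,-0.15,-0.6,-0.7,0,0,1],[-0.1,-0.2,-0.8,-0.93,0,0,1],[-0.1,-0.24,-1,-1,0,0,1]]])

```text
time_s: 16.0
tool_pos: [0.5847, -0.2676, 0.1887]
orientation: [0.719, 1.567, 2.596]
wrist_force: [0.8, -0.5, 0.6]
width: 0.085
```

```bash
python3 - <<'E'
from h import *
go((.578,-.281,.19),np.radians(171))
E
```

```text
shift [-0.009  0.07  -0.072] turn [-1.41e+00  4.00e-03 -1.00e-03] rows>= 5.9
```

Call:
play_rows(increments=[[[0,0.07,-0.07,-0.23,0,0,1],[0,0.07,-0.07,-0.46,0,0,1],[0,0.07,-0.07,-0.7,0,0,1],[0,0.07,-0.07,-0.93,0,0,1],[0,0.07,-0.07,-1,0,0,1]]])

```text
time_s: 16.62
tool_pos: [0.5781, -0.2798, 0.1887]
orientation: [-0.08, 1.567, 2.582]
wrist_force: [0.3, 0.6, 0.6]
width: 0.0853
```

Call:
play_rows(increments=[[[0,0,0,-0.23,0,0,1],[0,0,0,-0.41,0,0,1],[0,0,0,-0.41,0,0,1],[0,0,0,-0.41,0,0,1]]])

```text
time_s: 17.12
tool_pos: [0.5787, -0.28, 0.1897]
orientation: [-0.396, 1.569, 2.584]
wrist_force: [0.3, 0.7, -0.0]
width: 0.0854
```

```bash
python3 look.py w12.png
```

```text
[ 0.5787 -0.28    0.1897] [ 0.3  0.7 -0. ] [ 0.    0.04 -0.01] 170.7 w 0.08537189157996931 t 17.125
```

View pics/w12.png

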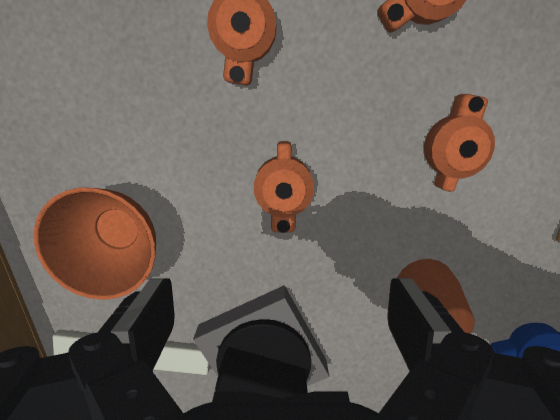

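```bash
python3 - <<'E'
from h import *
c=cam("wrist")
h=onz(c,284,191,.033);q=onz(c,283.5,226,.023);print(h,q,np.degrees(np.arctan2(*(q-h)[[1,0]])),np.linalg.norm((q-h)[:2]))
for n,a,b in [("d",(468,149),(476,104)),("b",(240,22),(237,74))]:
    h2=onz(c,*a,.033);q2=onz(c,*b,.023);print(n,h2,np.degrees(np.arctan2(*(q2-h2)[[1,0]])),np.linalg.norm((q2-h2)[:2]))
sp=np.arctan2(*(q-h)[[1,0]])
go((h[0],h[1],0.0),sp+np.pi/2)
E
```

```text
[ 0.57592642 -0.28184331  0.033     ] [ 0.58168687 -0.2479311   0.023     ] 80.35955170280322 0.03439798363595035
d [ 0.42314521 -0.29243245  0.033     ] -109.21577218944165 0.035439037424963925
b [ 0.58781892 -0.41318687  0.033     ] 73.41182605354959 0.03549570658660732
shift [1.268 0.015 0.017] turn [0.009 0.001 0.   ] rows>= 3.0
```

Call:
play_rows(increments=[[[0.4,0.015,0.017,0,0,0,1],[0.8,0.015,0.017,0,0,0,1],[0.95,0.015,0.017,0,0,0,1],[1,0.015,0.017,0,0,0,1],[1,0.015,0.017,0,0,0,1]]])

```text
time_s: 17.85
tool_pos: [0.5766, -0.2824, 0.041]
orientation: [2.672, 1.57, -0.63]
wrist_force: [-0.4, -0.1, 0.2]
width: 0.0855
```

```bash
python3 look.py w13.png;python3 -c "
from h import *
go((.576,-.282,0.001),np.radians(170.4))"
```

```text
[ 0.5766 -0.2824  0.041 ] [-0.4 -0.1  0.2] [-0.06  0.02  0.  ] 170.8 w 0.08549198400495797 t 17.85
shift [ 0.272 -0.004  0.009] turn [ 0.01  -0.002 -0.001] rows>= 0.7
```

Call:
play_rows(increments=[[[0.15,0,0.005,0,0,0,1],[0.25,0,0.005,0,0,0,1],[0.265,0,0.005,0,0,0,1],[0.265,0,0.005,0,0,0,-1],[0.265,0,0.005,0,0,0,-1],[0.265,0,0.005,0,0,0,-1],[0.265,0,0.005,0,0,0,-1],[0.265,0,0.005,0,0,0,-1],[0.265,0,0.005,0,0,0,-1]]])

```text
time_s: 19.02
tool_pos: [0.5763, -0.2825, 0.0022]
orientation: [2.691, 1.569, -0.611]
wrist_force: [-0.4, 0.2, 6.2]
width: 0.05
```

```bash
python3 look.py w14.png
```

```text
[ 0.5763 -0.2825  0.0022] [-0.4  0.2  6.2] [ 0.09  0.22 -0.  ] 170.9 w 0.04998611408008778 t 19.025
```

View pics/w14.png

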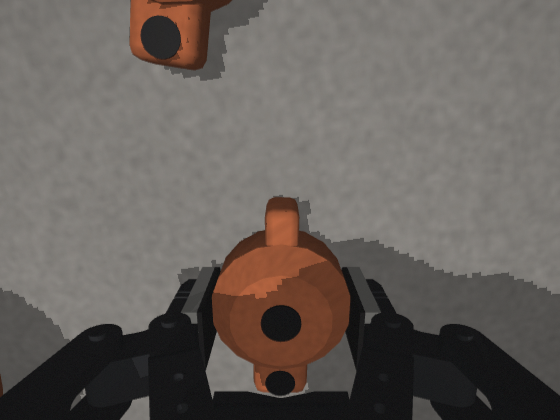

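Call:
play_rows(increments=[[[-0.2,0,0,0,0,0,-1],[-0.5,0,0,0,0,0,-1],[-0.9,0,0,0,0,0,-1],[-1,-0.3,0,0,0,0,-1],[-1,-0.7,0,0,0,0,-1],[-1,-1,0,0,0,0,-1],[-1,-1,0,0,0,0,-1]]])

```text
time_s: 19.95
tool_pos: [0.5994, -0.1305, 0.1511]
orientation: [-1.104, 1.57, 1.883]
wrist_force: [0.5, -0.8, -0.3]
width: 0.05
```

```bash
python3 -c "
from h import *
go((.6168,.2365,.22),np.radians(169.5))
c=cam('wrist');cv2.imwrite('pics/w15.png',c['image'][:,:,::-1])"
```

```text
shift [-0.458 -2.436  0.263] turn [0.036 0.    0.001] rows>= 6.0
```

View pics/w15.png

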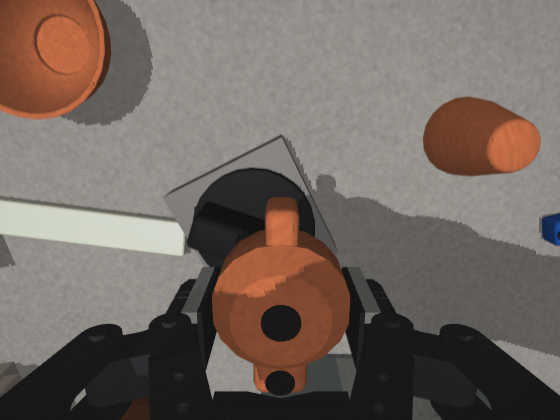

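Call:
play_rows(increments=[[[-0.15,-0.4,0,0,0,0,-1],[-0.3,-0.8,0.1,0,0,0,-1],[-0.4,-1,0.2,0,0,0,-1],[-0.4,-1,0.26,0.03,0,0,-1]]])

```text
time_s: 20.5
tool_pos: [0.5854, 0.0214, 0.2124]
orientation: [-3.099, 1.568, -0.139]
wrist_force: [0.1, -0.2, -1.7]
width: 0.0496
```

Call:
play_rows(increments=[[[0,-0.4,0,0,0,0,-1],[0,-0.8,0,0,0,0,-1],[0,-1,0,0,0,0,-1],[0,-1,0,0,0,0,-1]]])

```text
time_s: 21.0
tool_pos: [0.6123, 0.1679, 0.2099]
orientation: [0.892, 1.57, -2.433]
wrist_force: [0.1, -0.5, -1.3]
width: 0.0496
```

```bash
python3 -c "
from h import *
go((.6168,.2365,.12),np.radians(169.5))
c=cam('wrist');cv2.imwrite('pics/w16.png',c['image'][:,:,::-1])"
```

```text
shift [ 0.599 -0.455  0.053] turn [ 0.001  0.001 -0.001] rows>= 1.8
```

View pics/w16.png

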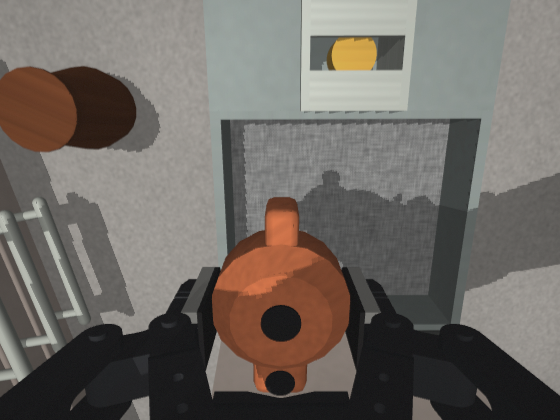

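```bash
python3 -c "
from h import *
c=cam('wrist')
S=[onz(c,*p,.08)[:2] for p in [(311,36),(405,36),(311,70),(404,70)]];print(np.round(S,4),np.mean(S,0))
K=[onz(c,*p,.08)[:2] for p in [(300,110),(408,110)]];print(np.round(K,4),np.linalg.norm(K[0]-K[1]))
T=[onz(c,*p,.07)[:2] for p in [(221,120),(481,119)]];print(np.round(T,4),np.linalg.norm(T[0]-T[1]))
for d in (S[0]-S[1],K[0]-K[1],T[0]-T[1]): print(np.arctan2(d[1],d[0]))
crop(c,190,0,520,340,2.3,'w16c.png')"
```

```text
[[0.5709 0.0558]
 [0.5083 0.0674]
 [0.5743 0.077 ]
 [0.5108 0.0888]] [0.5410778  0.07226073]
[[0.5863 0.102 ]
 [0.5103 0.1161]] 0.07734395523923308
[[0.6452 0.0986]
 [0.4539 0.1334]] 0.1943673464466702
-0.18357058259985273
-0.18362383804843913
-0.17990277256293963
```

View pics/w16c.png

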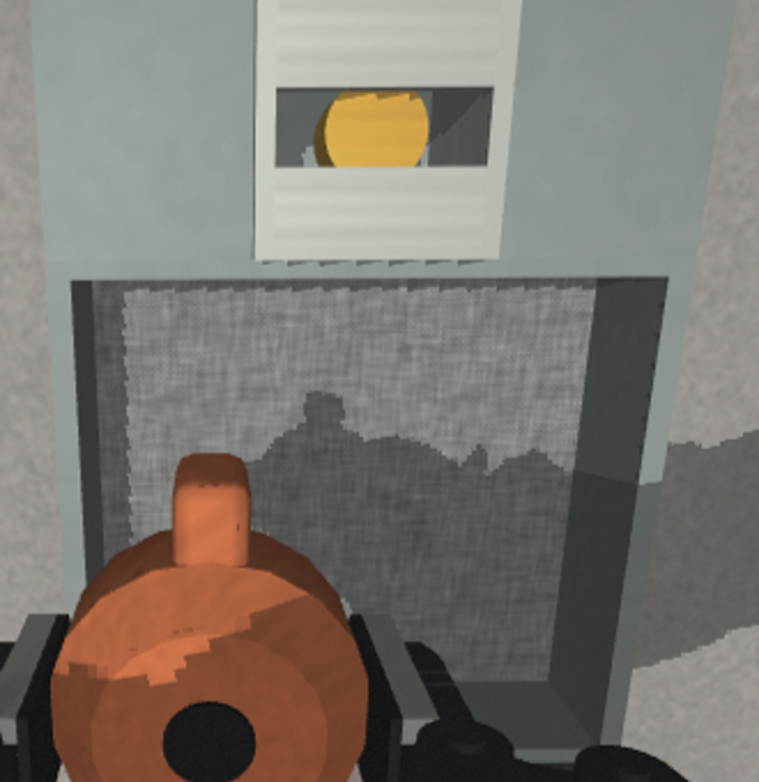

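Call:
play_rows(increments=[[[0.2,-0.3,0.045,0,0,0,-1],[0.4,-0.45,0.045,0,0,0,-1],[0.7,-0.452,0.045,0,0,0,-1],[0.9,-0.452,0.045,0,0,0,-1],[1,-0.452,0.045,0,0,0,-1],[1,-0.452,0.045,0,0,0,-1]]])

```text
time_s: 21.85
tool_pos: [0.6174, 0.2341, 0.0601]
orientation: [0.572, 1.569, -2.755]
wrist_force: [-0.8, 0.7, -0.1]
width: 0.05
```

```bash
python3 look.py w17.png;python3 -c "
from h import *
go((.6175,.236,.021),np.radians(169.5))"
```

```text
[0.6174 0.2341 0.0601] [-0.8  0.7 -0.1] [-0.02  0.01 -0.06] 169.4 w 0.049996105052344406 t 21.85
shift [ 0.269 -0.007  0.007] turn [-0.002 -0.001 -0.   ] rows>= 0.6
```

View pics/w17.png

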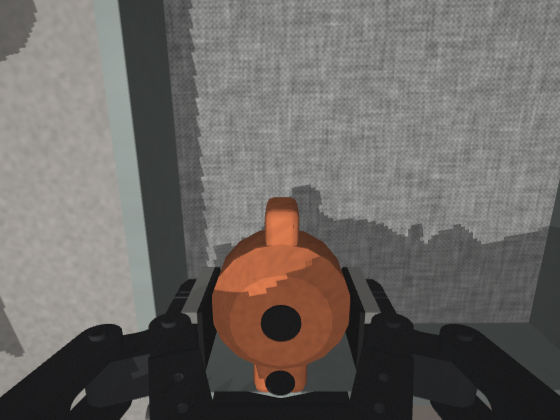

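Call:
play_rows(increments=[[[0.1,-0.007,0.005,0,0,0,-1],[0.2,-0.007,0.005,0,0,0,-1],[0.25,-0.007,0.005,0,0,0,-1],[0.265,-0.007,0.005,0,0,0,-1],[0.265,-0.007,0.005,0,0,0,-1]]])

```text
time_s: 22.52
tool_pos: [0.6166, 0.2368, 0.0215]
orientation: [0.807, 1.57, -2.517]
wrist_force: [-3.7, -1.7, 3.2]
width: 0.0499
```

Call:
play_rows(increments=[[[-0.02,0,0.035,0,0,0,-1],[-0.01,0,0.035,0,0,0,-1],[0.0,0,0.035,0,0,0,-1],[0.0,0,0.035,0,0,0,-1]]])

```text
time_s: 23.02
tool_pos: [0.6119, 0.2378, 0.0208]
orientation: [0.524, 1.57, -2.801]
wrist_force: [0.2, 0.8, -1.0]
width: 0.0499
```

Call:
play_rows(increments=[[[0.006,0,0,0,0,0,-1],[0.006,0,0,0,0,0,-1],[0.006,0,0,0,0,0,0.42],[0.006,0,0,0,0,0,0.42],[0.006,0,0,0,0,0,0.42],[-0.1,0,0,0,0,0,0.42],[-0.4,0,0,0,0,0,0.42],[-0.8,0,0,0,0,0,0.42],[-1,0,0,0,0,0,0.42]]])

```text
time_s: 24.15
tool_pos: [0.6138, 0.2384, 0.1764]
orientation: [-2.699, 1.565, 0.259]
wrist_force: [1.3, -0.4, 0.1]
width: 0.0605
```

```bash
python3 look.py w18.png;python3 -c "
from h import *
go((.588,-.413,.2),np.radians(163.4))"
```

```text
[0.6138 0.2384 0.1764] [ 1.3 -0.4  0.1] [-0.01 -0.04 -0.  ] 169.5 w 0.0604866624870736 t 24.15
shift [-0.148  4.305 -0.614] turn [ 0.136 -0.012  0.006] rows>= 10.4
```

View pics/w18.png

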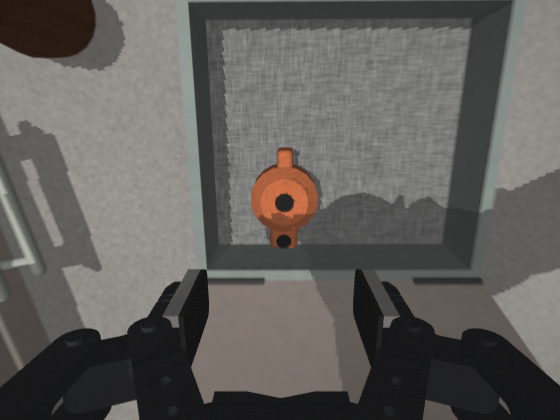

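Call:
play_rows(increments=[[[-0.15,0.4,-0.1,0,0,0,1],[-0.15,0.8,-0.2,0,0,0,1],[-0.15,1,-0.2,0.05,0,0,1]]])

```text
time_s: 24.58
tool_pos: [0.6149, 0.0821, 0.1952]
orientation: [-3.138, 1.568, -0.222]
wrist_force: [-0.5, 0.6, -0.1]
width: 0.0855
```

Call:
play_rows(increments=[[[0,0.4,-0.1,0,0,0,1],[0,0.8,-0.2,0,0,0,1],[0,1,-0.2,0.05,0,0,1]]])

```text
time_s: 24.95
tool_pos: [0.6106, -0.0713, 0.1946]
orientation: [2.884, 1.569, -0.524]
wrist_force: [0.3, 0.8, -0.6]
width: 0.0851
```

Call:
play_rows(increments=[[[0,0.4,-0.1,0,0,0,1],[0,0.8,-0.15,0,0,0,1],[0,1,-0.15,0.04,0,0,1]]])

```text
time_s: 25.32
tool_pos: [0.5928, -0.222, 0.1945]
orientation: [2.647, 1.569, -0.791]
wrist_force: [-0.7, 0.3, -0.6]
width: 0.0857
```

Call:
play_rows(increments=[[[0,0.4,0,0,0,0,1],[0,0.8,0,0,0,0,1],[0,1,0,0,0,0,1],[0,1,0,0,0,0,1]]])

```text
time_s: 25.82
tool_pos: [0.549, -0.3648, 0.1943]
orientation: [2.566, 1.57, -0.873]
wrist_force: [0.2, 0.0, 0.3]
width: 0.0851
```

```bash
python3 look.py w19.png;python3 -c "
from h import *
go((.588,-.413,.19),np.radians(163.4))"
```

```text
[ 0.549  -0.3648  0.1943] [0.2 0.  0.3] [ 0.1  -0.03  0.03] 163.0 w 0.08511842265671286 t 25.825
shift [ 0.028  0.244 -0.342] turn [-0.007 -0.001  0.   ] rows>= 1.0
```

View pics/w19.png

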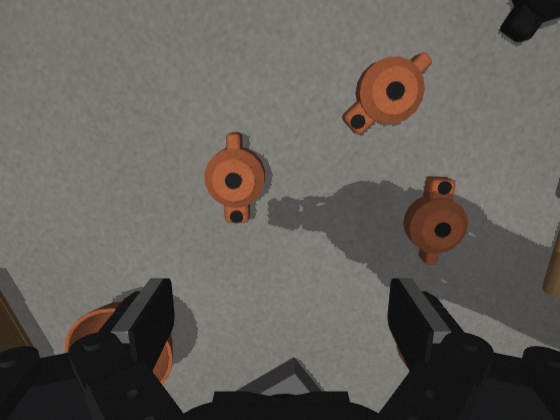

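```bash
python3 -c "
from h import *
c=cam('wrist')
for n,a,b in [('b',(233,181),(236.5,216)),('d',(396,91),(358,122)),('c',(442.5,230),(445,187.5))]:
    h2=onz(c,*a,.033);q2=onz(c,*b,.023);sp=np.arctan2(*(q2-h2)[[1,0]]);print(n,h2.round(4),np.degrees(sp),np.linalg.norm((q2-h2)[:2]))
    if n=='b': go((*h2[:2],.002),sp+np.pi/2)
"
```

```text
b [ 0.5856 -0.3842  0.033 ] 74.13589811958549 0.03402834096756299
shift [ 1.281  0.073 -0.269] turn [-0.021 -0.001  0.001] rows>= 3.1
d [ 0.4394 -0.4151  0.033 ] 25.624779281134217 0.0357731924007415
c [ 0.4238 -0.2895  0.033 ] -109.70883472712643 0.035928948237462614
```

Call:
play_rows(increments=[[[0.3,0.07,-0.27,0,0,0,1],[0.7,0.073,-0.27,-0.02,0,0,1],[0.95,0.073,-0.27,-0.02,0,0,1],[0.97,0.073,-0.27,-0.02,0,0,1],[0.97,0.073,-0.27,-0.02,0,0,1]]])

```text
time_s: 26.55
tool_pos: [0.5868, -0.3841, 0.0498]
orientation: [2.805, 1.569, -0.613]
wrist_force: [-0.0, -0.2, 1.4]
width: 0.0854
```

```bash
python3 look.py w20.png;python3 -c "
from h import *
go((.5856,-.3842,.002),np.radians(164.1))"
```

```text
[ 0.5868 -0.3841  0.0498] [-0.  -0.2  1.4] [-0.02 -0.01 -0.01] 164.2 w 0.08535134743864435 t 26.55
shift [ 0.325 -0.001  0.013] turn [ 0.001 -0.004 -0.002] rows>= 0.8
```

View pics/w20.png

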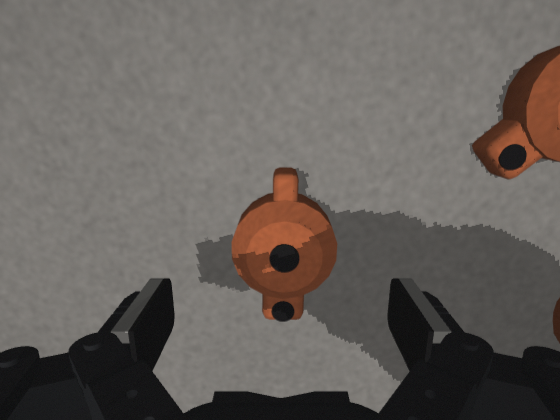

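Call:
play_rows(increments=[[[0.2,0,0.01,0,0,0,1],[0.31,0,0.01,0,0,0,1],[0.32,0,0.01,0,0,0,1],[0.32,0,0.01,0,0,0,-1],[0.32,0,0.01,0,0,0,-1],[0.32,0,0.01,0,0,0,-1],[0.32,0,0.01,0,0,0,-1],[0.32,0,0.01,0,0,0,-1],[0.32,0,0.01,0,0,0,-1]]])

```text
time_s: 27.72
tool_pos: [0.5851, -0.3849, 0.0019]
orientation: [2.728, 1.568, -0.69]
wrist_force: [0.3, -0.1, 6.3]
width: 0.0502
```

Call:
play_rows(increments=[[[-0.2,0,0,0,0,0,-1],[-0.5,0,0,0,0,0,-1],[-0.9,0,0,0,0,0,-1],[-1,-0.4,0,0,0,0,-1],[-1,-0.8,0,0,0,0,-1],[-1,-1,0,0,0,0,-1],[-1,-1,0,0,0,0,-1]]])

```text
time_s: 28.6
tool_pos: [0.6257, -0.2371, 0.1503]
orientation: [-0.733, 1.57, 2.135]
wrist_force: [-0.6, 0.4, -1.3]
width: 0.0503
```

```bash
python3 look.py w21.png;python3 -c "
from h import *
go((.532,.252,.22),np.radians(169.5))"
```

```text
[ 0.6257 -0.2371  0.1503] [-0.6  0.4 -1.3] [-0.05 -0.    0.06] 164.3 w 0.050250818553075 t 28.6
shift [-0.466 -2.979  1.489] turn [-0.117  0.    -0.001] rows>= 8.1
```

View pics/w21.png

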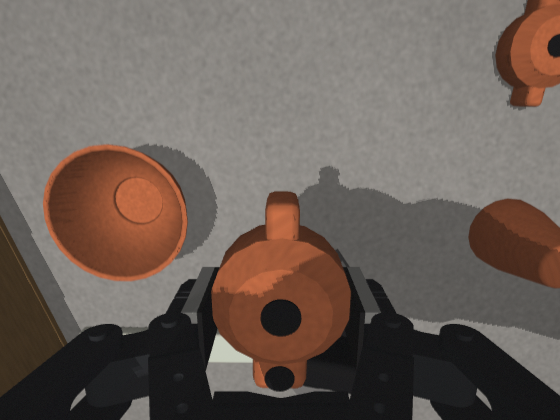

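Call:
play_rows(increments=[[[-0.2,-0.4,0.1,0,0,0,-1],[-0.4,-0.8,0.4,0,0,0,-1],[-0.46,-1,0.5,-0.05,0,0,-1]]])

```text
time_s: 29.02
tool_pos: [0.5937, -0.0752, 0.22]
orientation: [2.792, 1.57, -0.589]
wrist_force: [-0.2, 0.6, -0.3]
width: 0.05
```

Call:
play_rows(increments=[[[0,-0.4,0.1,0,0,0,-1],[0,-0.8,0.4,0,0,0,-1],[0,-1,0.6,-0.05,0,0,-1]]])

```text
time_s: 29.4
tool_pos: [0.5418, 0.0926, 0.2192]
orientation: [-3.076, 1.57, -0.134]
wrist_force: [1.3, 1.6, -1.3]
width: 0.0499
```

Call:
play_rows(increments=[[[0,-0.4,0.1,0,0,0,-1],[0,-0.7,0.3,0,0,0,-1],[0,-0.8,0.35,0,0,0,-1],[0,-0.8,0.35,0,0,0,-1]]])

```text
time_s: 29.9
tool_pos: [0.5146, 0.2197, 0.2191]
orientation: [2.212, 1.57, -1.128]
wrist_force: [0.5, -1.5, -2.5]
width: 0.0502
```

```bash
python3 look.py w22.png;python3 -c "
from h import *
go((.532,.252,.06),np.radians(169.5))"
```

```text
[0.5146 0.2197 0.2191] [ 0.5 -1.5 -2.5] [-0.07 -0.02  0.04] 168.6 w 0.05019450174466899 t 29.9
shift [ 1.061 -0.24  -0.067] turn [-0.021 -0.001 -0.001] rows>= 2.6
```

View pics/w22.png

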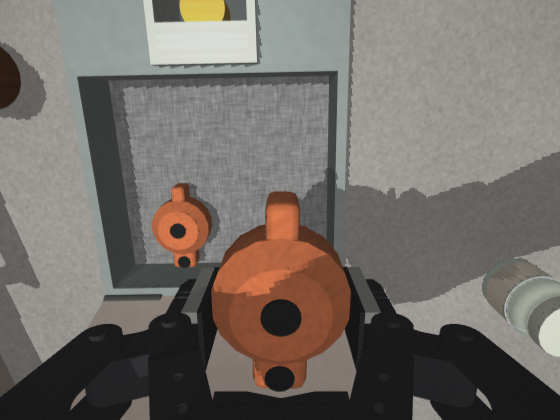

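Call:
play_rows(increments=[[[0,-0.24,-0.067,-0.02,0,0,-1],[0.3,-0.24,-0.067,-0.02,0,0,-1],[0.7,-0.24,-0.067,-0.02,0,0,-1],[0.95,-0.24,-0.067,-0.02,0,0,-1],[1,-0.24,-0.067,-0.02,0,0,-1],[1,-0.24,-0.067,-0.02,0,0,-1]]])

```text
time_s: 30.7
tool_pos: [0.5324, 0.2522, 0.0697]
orientation: [3.139, 1.57, -0.187]
wrist_force: [0.0, 0.1, -0.3]
width: 0.05
```

```bash
python3 look.py w23.png;python3 -c "
from h import *
go((.532,.252,.0205),np.radians(169.5))"
```

```text
[0.5324 0.2522 0.0697] [ 0.   0.1 -0.3] [ 0.03 -0.02 -0.03] 169.4 w 0.050015489495867274 t 30.7
shift [0.334 0.007 0.007] turn [-0.002 -0.003  0.001] rows>= 0.8
```

View pics/w23.png

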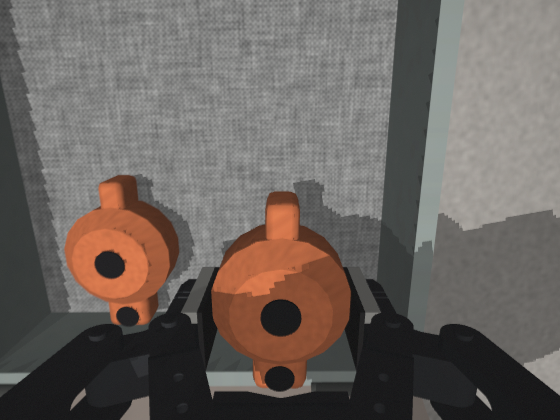

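Call:
play_rows(increments=[[[0.1,0.01,0.005,0,0,0,-1],[0.2,0.01,0.005,0,0,0,-1],[0.28,0.01,0.005,0,0,0,-1],[0.31,0.01,0.005,0,0,0,-1],[0.31,0.01,0.005,0,0,0,-1],[0.31,0.01,0.005,0,0,0,-1]]])

```text
time_s: 31.5
tool_pos: [0.5306, 0.2521, 0.0229]
orientation: [-2.722, 1.57, 0.237]
wrist_force: [0.3, -0.8, -0.5]
width: 0.0498
```

Call:
play_rows(increments=[[[0.015,0,0,0,0,0,-1],[0.02,0,0,0,0,0,-1],[0.02,0,0,0,0,0,0.42],[0.02,0,0,0,0,0,0.42],[0.02,0,0,0,0,0,0.42],[-0.1,0,0,0,0,0,0.42],[-0.4,0,0,0,0,0,0.42],[-0.8,0,0,0,0,0,0.42],[-1,0,0,0,0,0,0.42]]])

```text
time_s: 32.62
tool_pos: [0.5306, 0.2525, 0.1767]
orientation: [-2.453, 1.568, 0.505]
wrist_force: [0.8, -0.5, 0.4]
width: 0.0611
```

```bash
python3 look.py w24.png;python3 -c "
from h import *
go((.43,-.29,.2),np.radians(160.3))"
```

```text
[0.5306 0.2525 0.1767] [ 0.8 -0.5  0.4] [0.06 0.01 0.02] 169.5 w 0.06112734344691969 t 32.625
shift [-0.149  3.683  0.011] turn [ 0.205 -0.008  0.006] rows>= 8.8
```

View pics/w24.png

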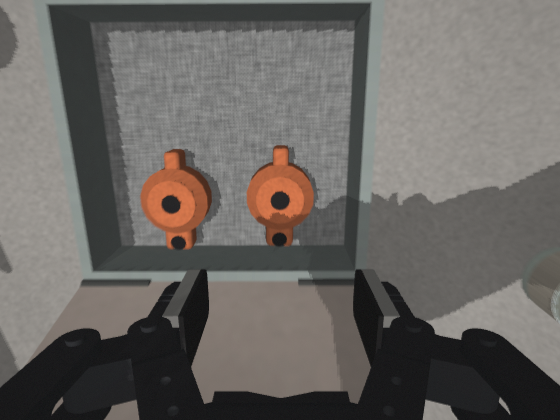

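Call:
play_rows(increments=[[[-0.15,0.4,0,0,0,0,1],[-0.15,0.8,0,0,0,0,1],[-0.15,1,0,0.07,0,0,1]]])

```text
time_s: 33.05
tool_pos: [0.5012, 0.1025, 0.1957]
orientation: [0.236, 1.57, 3.136]
wrist_force: [0.3, -0.2, -0.3]
width: 0.0853
```

Call:
play_rows(increments=[[[0,0.4,0,0,0,0,1],[0,0.8,0,0,0,0,1],[0,1,0,0.07,0,0,1]]])

```text
time_s: 33.42
tool_pos: [0.4658, -0.0431, 0.1954]
orientation: [-0.057, 1.569, 2.788]
wrist_force: [0.1, 0.7, 0.9]
width: 0.0856
```

Call:
play_rows(increments=[[[0,0.4,0,0,0,0,1],[0,0.8,0,0,0,0,1],[0,1,0,0.07,0,0,1],[0,1,0,0.07,0,0,1]]])

```text
time_s: 33.92
tool_pos: [0.4231, -0.186, 0.1953]
orientation: [-0.601, 1.57, 2.189]
wrist_force: [-0.6, 0.7, -0.3]
width: 0.0854
```

```bash
python3 look.py w25.png;python3 -c "
from h import *
go((.424,-.2895,.2),np.radians(160.3))"
```

```text
[ 0.4231 -0.186   0.1953] [-0.6  0.7 -0.3] [ 0.   -0.    0.01] 159.8 w 0.08544973679253241 t 33.925
shift [-0.032  0.654 -0.242] turn [-0.007  0.001  0.001] rows>= 1.7
```

View pics/w25.png

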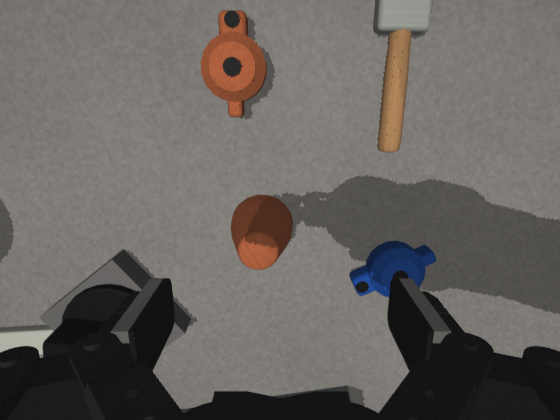

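Call:
play_rows(increments=[[[0,0.4,-0.1,0,0,0,1],[0,0.65,-0.24,0,0,0,1],[0,0.65,-0.24,0,0,0,1],[0,0.65,-0.24,0,0,0,1]]])

```text
time_s: 34.48
tool_pos: [0.4246, -0.287, 0.1948]
orientation: [-0.714, 1.569, 2.081]
wrist_force: [0.4, -0.1, 0.5]
width: 0.0847
```

```bash
python3 look.py w26.png;
```

```text
[ 0.4246 -0.287   0.1948] [ 0.4 -0.1  0.5] [-0.   -0.01  0.  ] 160.2 w 0.08473436600532963 t 34.475
```

View pics/w26.png

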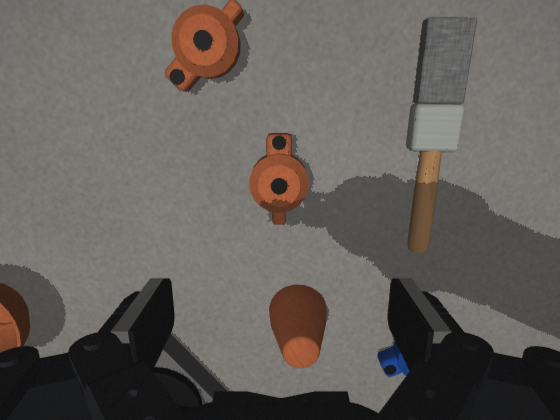

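```bash
python3 -c "
from h import *
c=cam('wrist')
h2=onz(c,279,186,.033);q2=onz(c,279.5,143,.023);sp=np.arctan2(*(q2-h2)[[1,0]]);print(h2.round(4),np.degrees(sp),np.linalg.norm((q2-h2)[:2]))
go((*h2[:2],.002),sp-np.pi/2)
"
```

```text
[ 0.4242 -0.2921  0.033 ] -110.51528482195599 0.0349741701985317
shift [ 1.287  0.035 -0.011] turn [0.016 0.001 0.001] rows>= 3.1
```

Call:
play_rows(increments=[[[0.4,0.035,-0.01,0,0,0,1],[0.8,0.035,-0.01,0.015,0,0,1],[0.97,0.035,-0.01,0.015,0,0,1],[1,0.035,-0.01,0.015,0,0,1],[1,0.035,-0.01,0.015,0,0,1]]])

```text
time_s: 35.2
tool_pos: [0.425, -0.294, 0.046]
orientation: [2.852, 1.57, -0.648]
wrist_force: [0.3, 0.7, -0.2]
width: 0.0854
```

Call:
play_rows(increments=[[[0.15,0,0,0,0,0,1],[0.26,0,0,0,0,0,1],[0.28,0,0,0,0,0,1],[0.28,0,0,0,0,0,1]]])

```text
time_s: 35.7
tool_pos: [0.4252, -0.2948, 0.0043]
orientation: [2.76, 1.569, -0.741]
wrist_force: [0.8, -0.4, -0.2]
width: 0.0856
```

Call:
play_rows(increments=[[[0,0,0,0,0,0,-1],[0,0,0,0,0,0,-1],[0,0,0,0,0,0,-1],[0,0,0,0,0,0,-1],[0,0,0,0,0,0,-1],[0,0,0,0,0,0,-1]]])

```text
time_s: 36.45
tool_pos: [0.4247, -0.2946, 0.0044]
orientation: [2.588, 1.57, -0.913]
wrist_force: [-2.5, 2.1, 9.6]
width: 0.0499
```

```bash
python3 look.py w27.png;
```

```text
[ 0.4247 -0.2946  0.0044] [-2.5  2.1  9.6] [ 0.37  0.4  -0.05] 159.4 w 0.049883393164386995 t 36.45
```

View pics/w27.png

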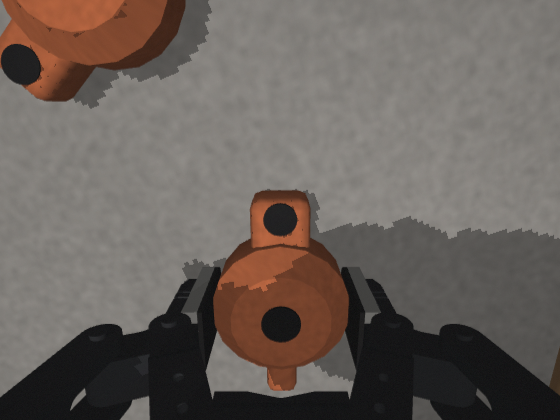

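Call:
play_rows(increments=[[[-0.2,0,0,0,0,0,-1],[-0.5,0,0,0,0,0,-1],[-0.9,0,0,0,0,0,-1],[-1,-0.4,0,0,0,0,-1],[-1,-0.8,-0.2,0,0,0,-1],[-1,-1,-0.3,0,0,0,-1],[-1,-1,-0.3,0,0,0,-1]]])

```text
time_s: 37.38
tool_pos: [0.5208, -0.1678, 0.1532]
orientation: [-2.72, 1.57, 0.066]
wrist_force: [0.2, -0.3, -1.3]
width: 0.05
```

```bash
python3 -c "
from h import *
go((.5975,.154,.21),np.radians(169.5))"
```

```text
shift [-0.378 -2.189  0.268] turn [-0.22  -0.001  0.   ] rows>= 5.4
```

Call:
play_rows(increments=[[[-0.2,-0.4,0.1,-0.1,0,0,-1],[-0.38,-0.8,0.1,-0.2,0,0,-1],[-0.38,-1,0.13,-0.22,0,0,-1]]])

```text
time_s: 37.75
tool_pos: [0.555, -0.0216, 0.2122]
orientation: [3.118, 1.568, -0.21]
wrist_force: [-0.3, -1.0, -1.5]
width: 0.0499
```

Call:
play_rows(increments=[[[0,-0.4,0,0,0,0,-1],[0,-0.8,0,0,0,0,-1],[0,-1,0,0,0,0,-1],[0,-1,0,0,0,0,-1]]])

```text
time_s: 38.25
tool_pos: [0.5814, 0.1261, 0.2097]
orientation: [0.419, 1.57, -2.907]
wrist_force: [-0.5, 0.2, -1.2]
width: 0.05
```

```bash
python3 look.py w28.png; python3 -c "
from h import *
go((.5975,.154,.065),np.radians(169.5))"
```

```text
[0.5814 0.1261 0.2097] [-0.5  0.2 -1.2] [-0.05  0.01 -0.  ] 169.4 w 0.049954364462790564 t 38.25
shift [ 0.965 -0.213 -0.071] turn [-0.004  0.001 -0.001] rows>= 2.4
```

View pics/w28.png

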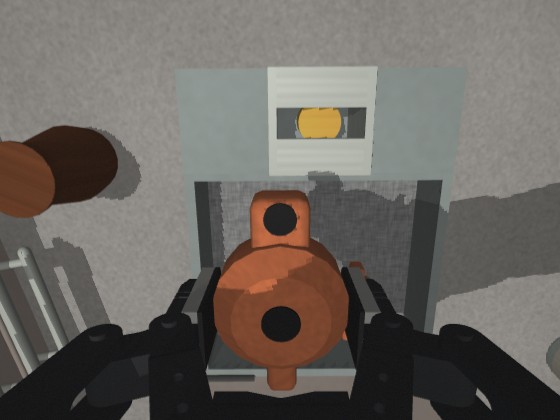

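```bash
python3 -c "
from h import *
c=cam('wrist')
S=[onz(c,*p,.08)[:2] for p in [(276,108),(366,108),(277,139),(365,139)]];print(np.mean(S,0));d=S[0]-S[1];print(np.arctan2(d[1],d[0]))
K=[onz(c,*p,.08)[:2] for p in [(267,67),(377,67),(268,175),(372,175)]];print(np.mean(K,0))
"
```

```text
[0.5420392  0.07237114]
-0.18581911620256464
[0.54201995 0.0720558 ]
```

Call:
play_rows(increments=[[[0,-0.21,-0.07,0,0,0,-1],[0,-0.21,-0.07,0,0,0,-1],[0.3,-0.21,-0.07,0,0,0,-1],[0.7,-0.21,-0.07,0,0,0,-1],[0.95,-0.21,-0.07,0,0,0,-1],[0.95,-0.21,-0.07,0,0,0,-1]]])

```text
time_s: 39.1
tool_pos: [0.5946, 0.1516, 0.0646]
orientation: [0.391, 1.563, -2.94]
wrist_force: [0.5, 0.2, -0.0]
width: 0.0501
```

```bash
python3 look.py w29.png; python3 -c "
from h import *
go((.5975,.154,.0225),np.radians(169.5))"
```

```text
[0.5946 0.1516 0.0646] [ 0.5  0.2 -0. ] [ 0.01  0.01 -0.01] 169.2 w 0.05006224018051732 t 39.1
shift [ 0.297 -0.013 -0.003] turn [-0.007  0.004 -0.002] rows>= 0.7
```

View pics/w29.png

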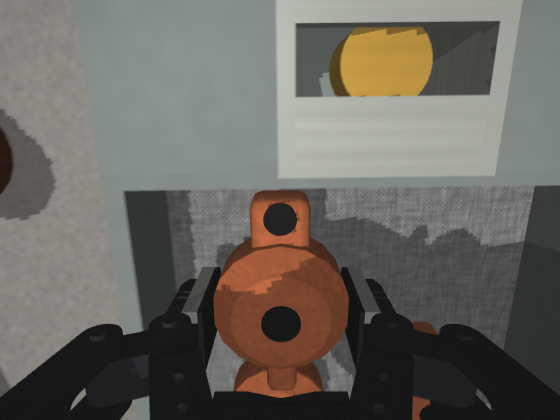

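Call:
play_rows(increments=[[[0.05,-0.02,0,0,0,0,-1],[0.15,-0.02,0,0,0,0,-1],[0.22,-0.02,0,0,0,0,-1],[0.26,-0.02,0,0,0,0,-1],[0.275,-0.02,0,0,0,0,-1],[0.275,-0.02,0,0,0,0,-1]]])

```text
time_s: 39.9
tool_pos: [0.5986, 0.1569, 0.0263]
orientation: [0.689, 1.571, -2.64]
wrist_force: [0.1, 0.0, -0.7]
width: 0.0498
```

Call:
play_rows(increments=[[[0.015,0,0,0,0,0,-1],[0.025,0,0,0,0,0,-1],[0.025,0,0,0,0,0,-1]]])

```text
time_s: 40.28
tool_pos: [0.5985, 0.1568, 0.0226]
orientation: [0.398, 1.571, -2.93]
wrist_force: [-0.3, 0.0, -0.9]
width: 0.0501
```

Call:
play_rows(increments=[[[0,0,0,0,0,0,0.42],[0,0,0,0,0,0,0.42],[0,0,0,0,0,0,0.42],[-0.1,0,0,0,0,0,0.42],[-0.4,0,0,0,0,0,0.42],[-0.8,0,0,0,0,0,0.42],[-1,0,0,0,0,0,0.42]]])

```text
time_s: 41.15
tool_pos: [0.6003, 0.1571, 0.1776]
orientation: [-2.815, 1.565, 0.139]
wrist_force: [0.0, 0.2, -1.0]
width: 0.0605
```

```bash
python3 look.py w30.png; python3 -c "
from h import *
go((.44,-.41,.2),np.radians(116))"
```

```text
[0.6003 0.1571 0.1776] [ 0.   0.2 -1. ] [0.01 0.01 0.05] 169.3 w 0.06053842182500136 t 41.15
shift [-0.144  3.917  0.356] turn [ 1.184 -0.01   0.01 ] rows>= 9.4
```

View pics/w30.png

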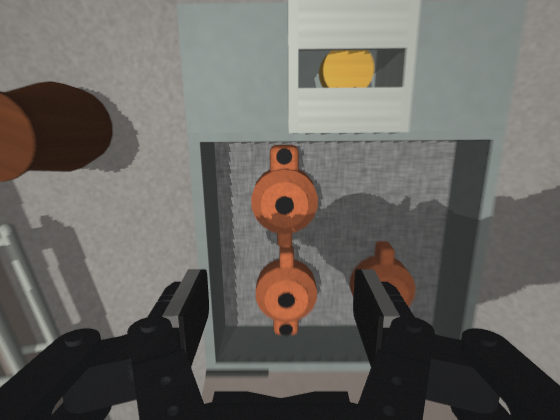

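Call:
play_rows(increments=[[[-0.15,0.4,0.1,0,0,0,1],[-0.15,0.8,0.2,0,0,0,1],[-0.15,1,0.2,0,0,0,1]]])

```text
time_s: 41.58
tool_pos: [0.5398, 0.0131, 0.1965]
orientation: [2.835, 1.57, -0.495]
wrist_force: [0.8, 0.4, 0.1]
width: 0.0858
```

Call:
play_rows(increments=[[[0,0.4,0,0,0,0,1],[0,0.8,0,0,0,0,1],[0,1,0.1,0,0,0,1]]])

```text
time_s: 41.95
tool_pos: [0.4986, -0.1325, 0.1961]
orientation: [2.723, 1.569, -0.608]
wrist_force: [-1.1, -0.5, 0.0]
width: 0.0856
```

Call:
play_rows(increments=[[[0,0.4,0,0.23,0,0,1],[0,0.8,0,0.46,0,0,1],[0,1,0,0.7,0,0,1],[0,1,0,0.93,0,0,1],[0,1,0,0.93,0,0,1]]])

```text
time_s: 42.58
tool_pos: [0.4705, -0.2774, 0.1957]
orientation: [-2.743, 1.57, -0.518]
wrist_force: [0.1, -0.4, -0.2]
width: 0.0854
```

```bash
python3 look.py w31.png; python3 -c "
from h import *
go((.44,-.415,.2),np.radians(116))"
```

```text
[ 0.4705 -0.2774  0.1957] [ 0.1 -0.4 -0.2] [ 0.04  0.01 -0.01] 127.5 w 0.0853858690484237 t 42.575
shift [-0.029  0.723 -0.605] turn [ 0.258 -0.001  0.   ] rows>= 2.3
```

Call:
play_rows(increments=[[[0,0.4,-0.3,0.13,0,0,1],[0,0.72,-0.6,0.26,0,0,1],[0,0.72,-0.6,0.26,0,0,1],[0,0.72,-0.6,0.26,0,0,1]]])

```text
time_s: 43.12
tool_pos: [0.4395, -0.4141, 0.195]
orientation: [-0.403, 1.57, 1.618]
wrist_force: [0.3, -0.1, -0.3]
width: 0.0854
```

```bash
python3 look.py w32.png
```

```text
[ 0.4395 -0.4141  0.195 ] [ 0.3 -0.1 -0.3] [ 0.04  0.02 -0.02] 115.8 w 0.08544588469567957 t 43.125
```

View pics/w32.png

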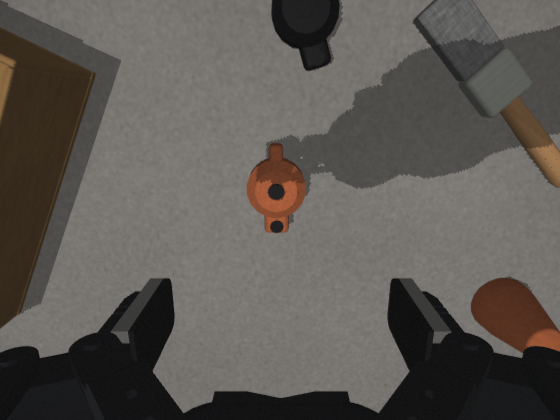

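```bash
python3 -c "
from h import *
c=cam('wrist')
h2=onz(c,276,191.5,.033);q2=onz(c,276.5,226.5,.023);sp=np.arctan2(*(q2-h2)[[1,0]]);print(h2.round(4),np.degrees(sp),np.linalg.norm((q2-h2)[:2]))
go((*h2[:2],.002),sp+np.pi/2)
"
```

```text
[ 0.4407 -0.4161  0.033 ] 26.2302909457198 0.034964569527906046
shift [ 1.287  0.006 -0.026] turn [-0.008  0.002  0.   ] rows>= 3.1
```

Call:
play_rows(increments=[[[0.4,0.01,-0.026,0,0,0,1],[0.8,0.01,-0.026,0,0,0,1],[0.97,0.01,-0.026,0,0,0,1],[1,0.01,-0.026,0,0,0,1],[1,0.01,-0.026,0,0,0,1]]])

```text
time_s: 43.85
tool_pos: [0.4409, -0.4177, 0.0462]
orientation: [-2.809, 1.57, -0.787]
wrist_force: [0.2, -0.6, 0.3]
width: 0.0853
```

Call:
play_rows(increments=[[[0.15,0,0,0,0,0,1],[0.27,0,0,0,0,0,1],[0.29,0,0,0,0,0,1],[0.29,0,0,0,0,0,1]]])

```text
time_s: 44.35
tool_pos: [0.4401, -0.4184, 0.002]
orientation: [-2.833, 1.57, -0.813]
wrist_force: [-0.2, 1.3, 0.4]
width: 0.0855
```

Call:
play_rows(increments=[[[0,0,0,0,0,0,-1],[0,0,0,0,0,0,-1],[0,0,0,0,0,0,-1],[0,0,0,0,0,0,-1],[0,0,0,0,0,0,-1],[0,0,0,0,0,0,-1]]])

```text
time_s: 45.1
tool_pos: [0.4403, -0.4186, 0.0028]
orientation: [-2.889, 1.57, -0.869]
wrist_force: [-0.9, 0.5, 6.4]
width: 0.05
```

```bash
python3 look.py w33.png;
```

```text
[ 0.4403 -0.4186  0.0028] [-0.9  0.5  6.4] [ 0.29  0.26 -0.02] 115.7 w 0.049981305853451743 t 45.1
```

View pics/w33.png

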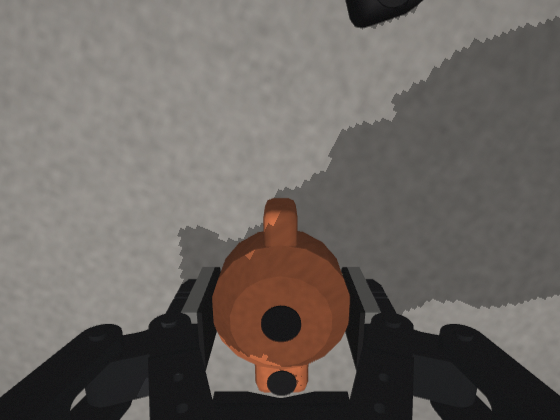

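Call:
play_rows(increments=[[[-0.2,0,0,0,0,0,-1],[-0.5,0,0,0,0,0,-1],[-0.9,0,0,0,0,0,-1],[-1,-0.2,0.3,-0.2,0,0,-1],[-1,-0.3,0.6,-0.4,0,0,-1],[-1,-0.4,0.9,-0.6,0,0,-1],[-1,-0.4,1,-0.8,0,0,-1]]])

```text
time_s: 46.02
tool_pos: [0.4279, -0.254, 0.1517]
orientation: [-0.465, 1.569, 2.191]
wrist_force: [-0.2, -0.3, -1.7]
width: 0.0499
```

```bash
python3 -c "
from h import *
print(cur()[0])
go((.516,.166,.21),np.radians(169.5))"
```

```text
[ 0.42791921 -0.25399478  0.15168758]
shift [-0.386 -2.751  0.788] turn [-0.385  0.002  0.001] rows>= 6.9
```

Call:
play_rows(increments=[[[-0.2,-0.4,0.1,-0.15,0,0,-1],[-0.38,-0.8,0.2,-0.3,0,0,-1],[-0.38,-1,0.29,-0.385,0,0,-1]]])

```text
time_s: 46.4
tool_pos: [0.463, -0.1028, 0.2107]
orientation: [3.053, 1.567, -0.276]
wrist_force: [0.4, 0.3, -0.7]
width: 0.0497
```

Call:
play_rows(increments=[[[0,-0.4,0,0,0,0,-1],[0,-0.8,0,0,0,0,-1],[0,-1,0,0,0,0,-1],[0,-1,0,0,0,0,-1]]])

```text
time_s: 46.9
tool_pos: [0.49, 0.0448, 0.2087]
orientation: [-1.964, 1.571, 0.991]
wrist_force: [-0.4, 0.1, -0.9]
width: 0.0504
```

```bash
python3 look.py w34.png; python3 -c "
from h import *
go((.516,.166,.06),np.radians(169.5))"
```

```text
[0.49   0.0448 0.2087] [-0.4  0.1 -0.9] [-0.01 -0.02 -0.  ] 169.3 w 0.050396714846960775 t 46.9
shift [ 0.99  -0.835 -0.018] turn [-0.007  0.    -0.001] rows>= 3.1
```

Call:
play_rows(increments=[[[0,-0.4,0,0,0,0,-1],[0,-0.7,-0.02,0,0,0,-1],[0,-0.835,-0.02,0,0,0,-1],[0,-0.835,-0.02,0,0,0,-1],[0.4,-0.835,-0.02,0,0,0,-1],[0.8,-0.835,-0.02,0,0,0,-1],[0.95,-0.835,-0.02,0,0,0,-1],[0.95,-0.835,-0.02,0,0,0,-1]]])

```text
time_s: 47.95
tool_pos: [0.5148, 0.1632, 0.0644]
orientation: [0.508, 1.566, -2.827]
wrist_force: [-0.4, 0.3, -1.8]
width: 0.0499
```

```bash
python3 look.py w35.png; python3 -c "
from h import *
go((.516,.166,.0215),np.radians(169.5))"
```

```text
[0.5148 0.1632 0.0644] [-0.4  0.3 -1.8] [ 0.02 -0.03  0.02] 168.9 w 0.04993616365424854 t 47.95
shift [ 0.297 -0.015  0.005] turn [-0.012  0.002 -0.001] rows>= 0.7
```

View pics/w35.png

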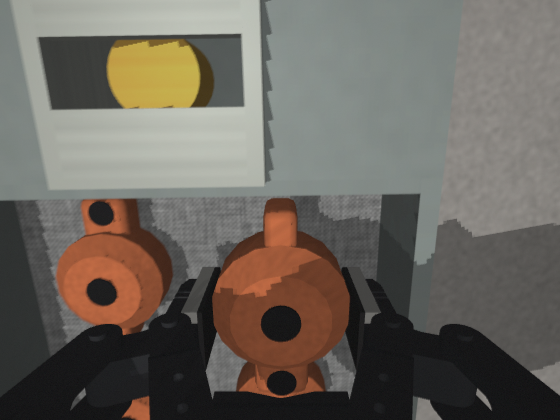

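Call:
play_rows(increments=[[[0.05,-0.012,0,0,0,0,-1],[0.15,-0.012,0,0,0,0,-1],[0.22,-0.012,0,0,0,0,-1],[0.26,-0.012,0,0,0,0,-1],[0.28,-0.012,0,0,0,0,-1],[0.28,-0.012,0,0,0,0,-1]]])

```text
time_s: 48.75
tool_pos: [0.5171, 0.1671, 0.024]
orientation: [0.344, 1.57, -2.989]
wrist_force: [0.0, 1.0, -1.0]
width: 0.0501
```

Call:
play_rows(increments=[[[0.01,0,0,0,0,0,-1],[0.018,0,0,0,0,0,-1],[0.018,0,0,0,0,0,-1]]])

```text
time_s: 49.12
tool_pos: [0.5171, 0.1671, 0.0215]
orientation: [-2.827, 1.571, 0.124]
wrist_force: [0.4, 0.4, -1.2]
width: 0.05
```

Call:
play_rows(increments=[[[0,0,0,0,0,0,0.42],[0,0,0,0,0,0,0.42],[0,0,0,0,0,0,0.42],[-0.1,0,0,0,0,0,0.42],[-0.4,0,0,0,0,0,0.42],[-0.8,0,0,0,0,0,0.42],[-1,0,0,0,0,0,0.42]]])

```text
time_s: 50.0
tool_pos: [0.5187, 0.1674, 0.1759]
orientation: [-2.773, 1.565, 0.178]
wrist_force: [-0.5, 0.5, -0.3]
width: 0.0608
```

```bash
python3 look.py w36.png; python3 -c "
from h import *
c=cam('side');crop(c,220,20,420,180,4,'s36.png')"
```

```text
[0.5187 0.1674 0.1759] [-0.5  0.5 -0.3] [-0.03 -0.03 -0.  ] 169.1 w 0.06078539353321903 t 50.0
```

View pics/w36.png

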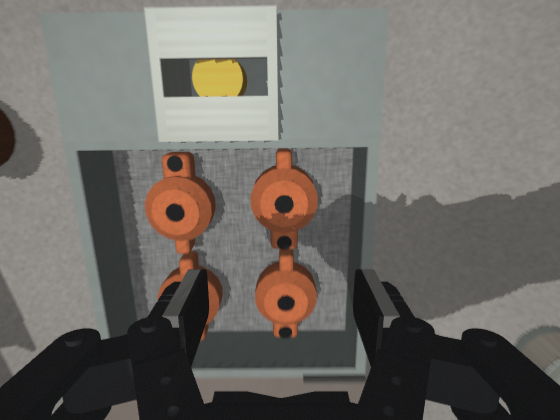

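View pics/s36.png

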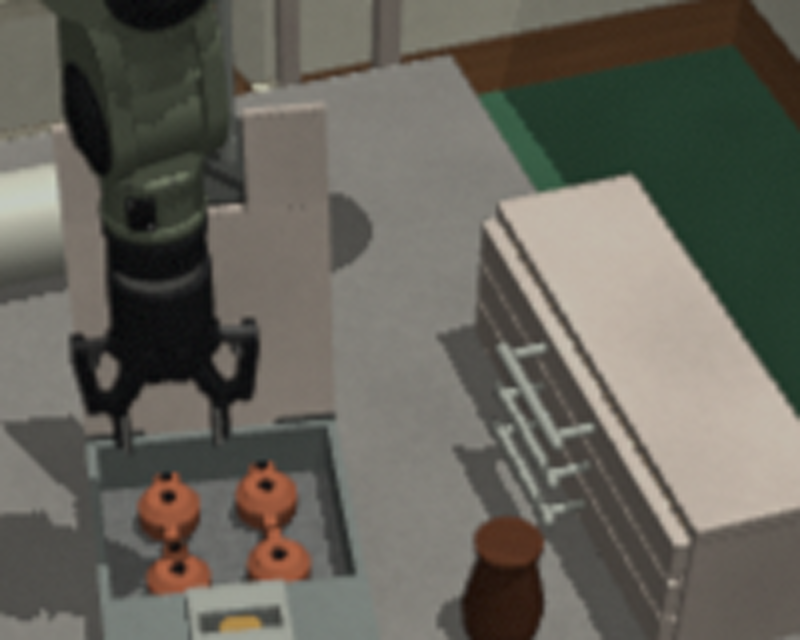

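```bash
python3 -c "
from h import *
t=cam('top');s=cam('side')
print('cyl ends', onz(t,33,187,.06),onz(t,33,262,.06),onz(t,18,222,.06),onz(t,52,222,.06))
print('post',onz(t,15,175,.1),onz(t,50,160,0))
print(tri(t,(122,303),s,(183,126)))
go((.36,.30,.34),np.radians(169.5));go((.42,.44,.34),np.radians(169.5))
cv2.imwrite('pics/t36.png',cv2.resize(t['image'][100:320,0:280,::-1],None,fx=2.8,fy=2.7))"
```

```text
cyl ends [0.65880198 0.63906025 0.06      ] [0.43168051 0.63286538 0.06      ] [0.55461642 0.68055335 0.06      ] [0.54616731 0.57984415 0.06      ]
post [0.687458   0.67125251 0.1       ] [0.76244999 0.61984834 0.        ]
(array([0.29405091, 0.36269997, 0.09742834]), np.float64(0.005551563665874022))
shift [-1.119 -0.671  1.197] turn [-0.01  -0.002  0.001] rows>= 4.2
shift [-1.118 -1.663  0.981] turn [-0.01  -0.002  0.001] rows>= 5.4
```

View pics/t36.png

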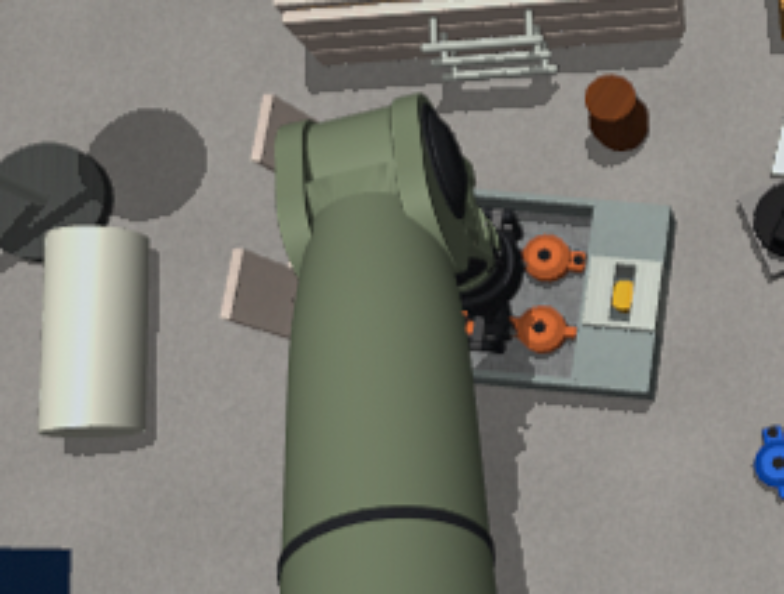

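Call:
play_rows(increments=[[[-0.4,0,0.2,0,0,0,-1],[-0.8,0,0.5,0,0,0,-1],[-1,-0.1,0.8,0,0,0,-1],[-1,-0.4,1,0,0,0,-1],[-1,-0.7,1,0,0,0,-1],[-1,-0.7,1,0,0,0,-1]]])

```text
time_s: 50.95
tool_pos: [0.3891, 0.3005, 0.3199]
orientation: [0.587, 1.569, -2.741]
wrist_force: [0.9, -0.1, -0.3]
width: 0.0003
```

```bash
python3 -c "
from h import *
print(cur()[0],cur()[2]['joint_pos'])
go((.40,.45,.34),np.radians(169.5))"
```

```text
[0.38905343 0.30052724 0.31987285] [ 5.07296983e-01  1.72916148e-01 -1.68785888e-01  1.23125925e+00
  2.32394381e-04 -8.76389128e-01]
shift [-0.135 -0.993  0.114] turn [-0.005  0.002 -0.002] rows>= 2.4
```

Call:
play_rows(increments=[[[-0.13,-0.4,0.05,0,0,0,-1],[-0.13,-0.8,0.11,0,0,0,-1],[-0.13,-1,0.11,0,0,0,-1],[-0.13,-1,0.11,0,0,0,-1]]])

```text
time_s: 51.45
tool_pos: [0.4019, 0.4494, 0.3384]
orientation: [0.98, 1.567, -2.351]
wrist_force: [0.9, -0.3, 0.1]
width: -0.0003
```

```bash
python3 look.py w37.png; python3 -c "
from h import *
go((.53,.432,.30),np.radians(169.5))
c=cam('side');crop(c,200,0,360,180,3.5,'s37.png')"
```

```text
[0.4019 0.4494 0.3384] [ 0.9 -0.3  0.1] [ 0.03 -0.03 -0.01] 169.1 w -0.00026692989360871736 t 51.45
shift [ 0.257 -0.056 -0.86 ] turn [-0.01   0.003 -0.004] rows>= 2.2
```

View pics/s37.png

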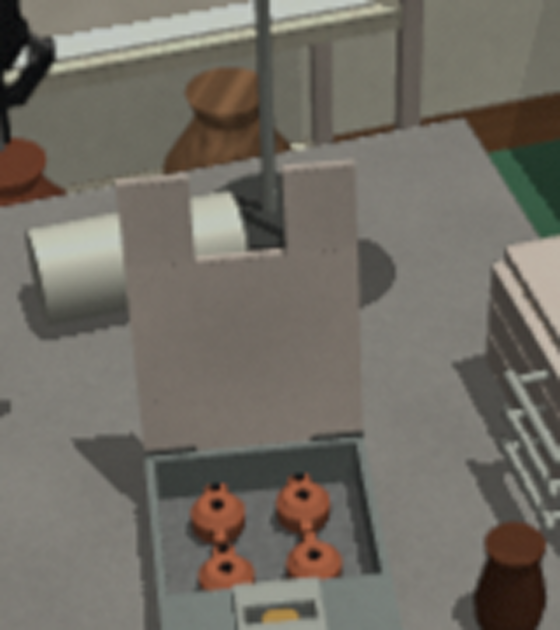

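View pics/w37.png

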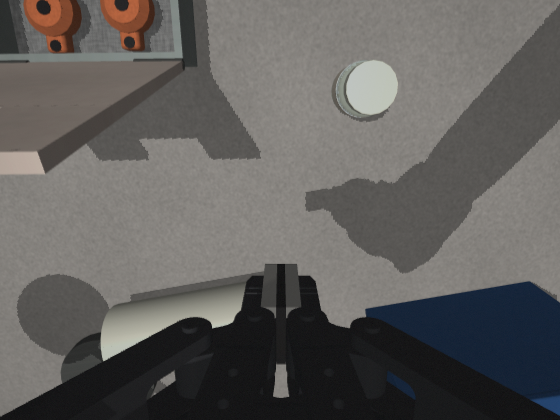

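```bash
python3 -c "
from h import *
c=cam('wrist')
for p in [(38,174),(45,151)]: print(onz(c,*p,.325))
"
```

```text
[0.49759291 0.38476175 0.325     ]
[0.49091002 0.37593399 0.325     ]
```

Call:
play_rows(increments=[[[0.1,-0.05,-0.3,0,0,0,-1],[0.2,-0.05,-0.6,0,0,0,-1],[0.25,-0.05,-0.86,0,0,0,-1],[0.25,-0.05,-0.86,0,0,0,-1]]])

```text
time_s: 52.1
tool_pos: [0.5324, 0.4288, 0.3017]
orientation: [1.018, 1.568, -2.32]
wrist_force: [-0.8, -0.3, -0.5]
width: 0.0002
```

```bash
python3 look.py w38.png; python3 -c "
from h import *
c=cam('side');crop(c,200,0,360,180,3.5,'s38.png')"
```

```text
[0.5324 0.4288 0.3017] [-0.8 -0.3 -0.5] [ 0.    0.02 -0.  ] 168.8 w 0.00022825196246801114 t 52.1
```

View pics/w38.png

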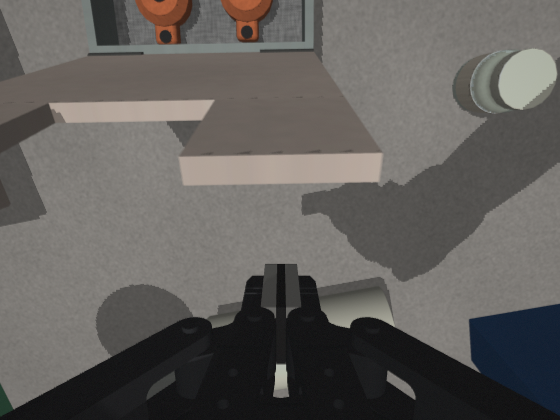

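View pics/s38.png

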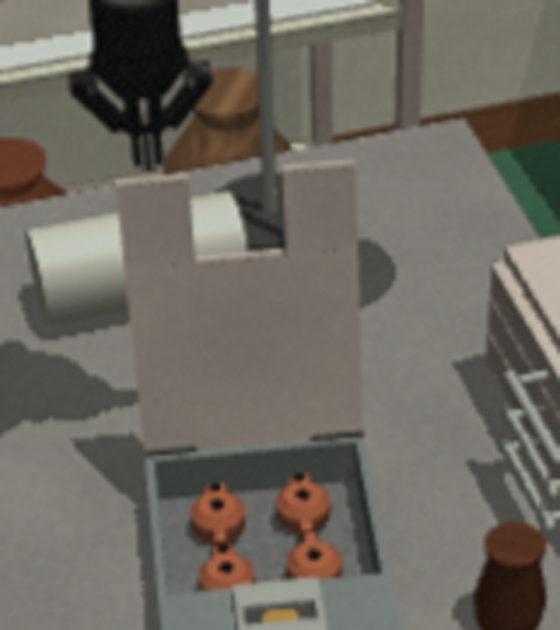

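Call:
play_rows(increments=[[[0,0.1,0,0,0,0,-1],[0,0.2,0,0,0,0,-1],[0,0.3,0,0,0,0,-1],[0,0.4,0,0,0,0,-1],[0,0.5,0,0,0,0,-1],[0,0.5,0,0,0,0,-1]]])

```text
time_s: 52.95
tool_pos: [0.5154, 0.357, 0.3039]
orientation: [1.73, 1.57, -1.604]
wrist_force: [-0.6, 0.1, 0.6]
width: -0.0
```

```bash
python3 look.py w39.png; python3 -c "
from h import *
c=cam('side');crop(c,200,0,360,180,3.5,'s39.png')"
```

```text
[0.5154 0.357  0.3039] [-0.6  0.1  0.6] [-0.03 -0.01  0.01] 169.0 w -3.067067281466693e-05 t 52.95
```

View pics/s39.png

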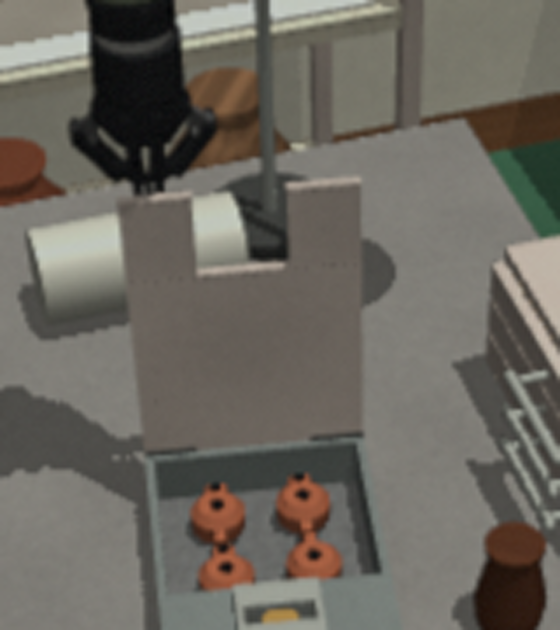

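View pics/w39.png

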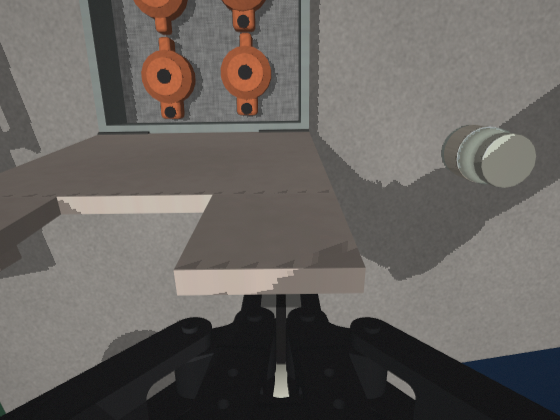

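```bash
cat > lid.py <<'E'
from h import *
import sys
r=float(sys.argv[1]); over=float(sys.argv[2]); ths=[float(a) for a in sys.argv[3:]]
P,M,s=cur(); yd=np.array([.182,.983,0]); H=np.array([.5097,.3113,.07])
rel=P-H; print("rel y,z",rel@yd,rel[2], "F",s["wrist_force"].round(1))
for th in ths:
    t=np.radians(th); n=np.array([np.sin(t),np.cos(t)]); o=.010+.011*np.sin(t)-over
    y=-r*np.cos(t)+n[0]*o; z=r*np.sin(t)+n[1]*o
    tgt=H+yd*y+[0,0,z]
    # keep x-line: remove shift along case x
    d=tgt-P; xd=np.array([.983,-.182,0]); d=d-xd*(d@xd)
    print(th,(M.T@d/.15).round(3))
E
python3 lid.py .235 .004 95 90 85 80 75 70 65 60 55
```

```text
rel y,z 0.04667398512247691 0.23315464505025918 F [-0.9 -0.7 -0.4]
95.0 [ 0.004  0.062 -0.001]
90.0 [-0.012  0.198 -0.002]
85.0 [-0.016  0.335 -0.003]
80.0 [-0.007  0.473 -0.004]
75.0 [ 0.013  0.61  -0.005]
70.0 [ 0.046  0.745 -0.006]
65.0 [ 0.091  0.877 -0.007]
60.0 [ 0.147  1.005 -0.008]
55.0 [ 0.215  1.127 -0.01 ]
```

Call:
play_rows(increments=[[[0,0.06,0,0,0,0,-1],[-0.01,0.2,0,0,0,0,-1],[-0.015,0.33,0,0,0,0,-1],[-0.01,0.47,0,0,0,0,-1],[0.01,0.61,0,0,0,0,-1],[0.045,0.74,0,0,0,0,-1],[0.09,0.87,0,0,0,0,-1],[0.145,1,0,0,0,0,-1]]])

```text
time_s: 54.05
tool_pos: [0.4873, 0.2106, 0.2812]
orientation: [-1.269, 1.57, 1.682]
wrist_force: [1.0, 3.0, -0.5]
width: 0.0006
```

```bash
python3 lid.py .235 .004 60 55 50 45 40 35 30 25 20 15 10; python3 look.py w40.png; python3 -c "
from h import *
c=cam('side');crop(c,200,0,360,180,3.5,'s40.png')"
```

```text
rel y,z -0.10302299684052776 0.21122662758220034 F [ 1.   3.  -0.5]
60.0 [-0.     0.006 -0.   ]
55.0 [ 0.067  0.129 -0.001]
50.0 [ 0.146  0.246 -0.002]
45.0 [ 0.235  0.356 -0.003]
40.0 [ 0.334  0.457 -0.004]
35.0 [ 0.442  0.549 -0.004]
30.0 [ 0.558  0.631 -0.005]
25.0 [ 0.681  0.703 -0.005]
20.0 [ 0.811  0.763 -0.006]
15.0 [ 0.945  0.811 -0.006]
10.0 [ 1.084  0.847 -0.007]
[0.4873 0.2106 0.2812] [ 1.   3.  -0.5] [ 0.42 -0.19 -0.01] 169.1 w 0.0005633771279802153 t 54.05
```

View pics/s40.png

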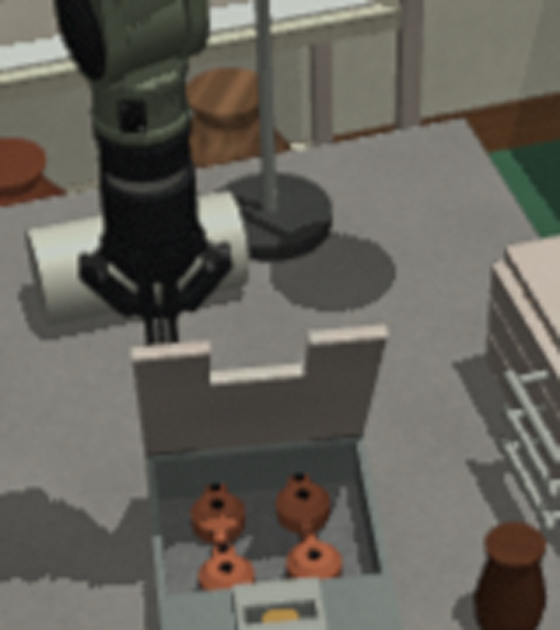

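Lid following the finger as planned; continue.

Call:
play_rows(increments=[[[0.03,0.07,0,0,0,0,-1],[0.065,0.13,0,0,0,0,-1],[0.145,0.245,0,0,0,0,-1],[0.235,0.355,0,0,0,0,-1],[0.335,0.455,0,0,0,0,-1],[0.44,0.55,0,0,0,0,-1],[0.56,0.63,0,0,0,0,-1],[0.68,0.7,0,0,0,0,-1],[0.81,0.76,0,0,0,0,-1],[0.945,0.81,0,0,0,0,-1]]])

```text
time_s: 55.4
tool_pos: [0.4645, 0.0912, 0.1394]
orientation: [2.559, 1.57, -0.773]
wrist_force: [0.4, 0.2, 0.5]
width: -0.0002
```

```bash
python3 lid.py .235 .004 15 10 5 2 0 ; python3 look.py w41.png; python3 -c "
from h import *
c=cam('side');crop(c,200,30,360,210,3.5,'s41.png')"
```

```text
rel y,z -0.2246300980461885 0.06944002378675695 F [0.4 0.2 0.5]
15.0 [ 0. -0. -0.]
10.0 [ 0.139  0.035 -0.   ]
5.0 [ 0.28   0.058 -0.   ]
2.0 [ 0.366  0.066 -0.   ]
0.0 [ 0.423  0.068 -0.   ]
[0.4645 0.0912 0.1394] [0.4 0.2 0.5] [ 0.17 -0.06 -0.02] 169.1 w -0.00015708990602932146 t 55.4
```

View pics/s41.png

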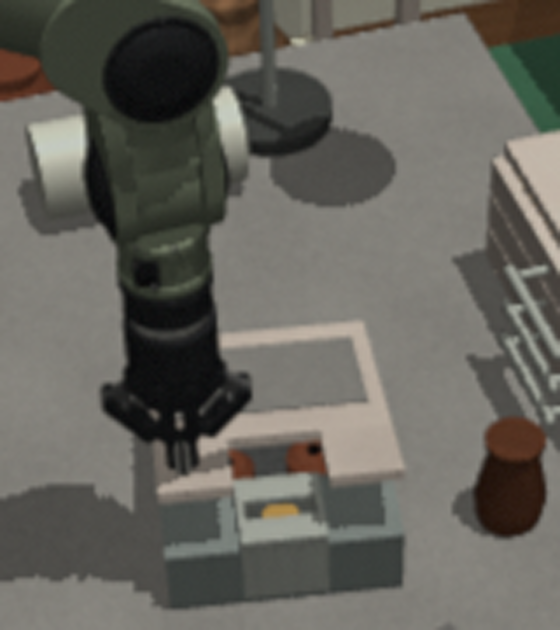

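Call:
play_rows(increments=[[[0.07,0.02,0,0,0,0,-1],[0.14,0.035,0,0,0,0,-1],[0.21,0.05,0,0,0,0,-1],[0.28,0.06,0,0,0,0,-1],[0.34,0.065,0,0,0,0,-1],[0.39,0.065,0,0,0,0,-1],[0.39,0.065,0,0,0,0,-1]]])

```text
time_s: 56.38
tool_pos: [0.462, 0.0822, 0.0808]
orientation: [0.101, 1.57, 3.052]
wrist_force: [0.3, -0.1, 0.2]
width: -0.0003
```

Call:
play_rows(increments=[[[0.02,0,0,0,0,0,-1],[0.02,0,0,0,0,0,-1],[0.02,0,0,0,0,0,-1]]])

```text
time_s: 56.75
tool_pos: [0.4625, 0.0823, 0.0799]
orientation: [-3.027, 1.57, -0.076]
wrist_force: [-4.7, -1.0, 14.3]
width: -0.0
```

Call:
play_rows(increments=[[[-0.2,0,0,0,0,0,-1],[-0.6,0,0,0,0,0,-1],[-0.95,0.2,0,0,0,0,0],[-1,0.6,0,0,0,0,1],[-1,1,0,0,0,0,1],[-1,1,0,0,0,0,1]]])

```text
time_s: 57.5
tool_pos: [0.4336, -0.0684, 0.2289]
orientation: [2.585, 1.57, -0.755]
wrist_force: [0.4, 0.3, 1.1]
width: 0.0724
```

```bash
python3 look.py w42.png; python3 -c "
from h import *
c=cam('side');crop(c,200,80,380,240,4,'s42.png')
go((.624,-.117,.22),np.radians(62.4))"
```

```text
[ 0.4336 -0.0684  0.2289] [0.4 0.3 1.1] [ 0.03 -0.03  0.01] 168.7 w 0.07240458189143617 t 57.5
shift [ 0.057  0.095 -1.31 ] turn [2.368e+00 1.000e-03 1.000e-03] rows>= 10.0
```

View pics/s42.png

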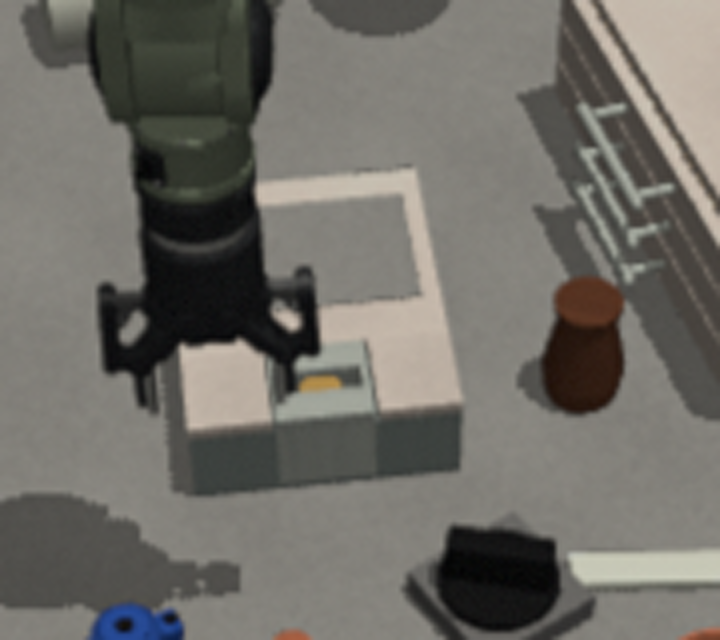

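Call:
play_rows(increments=[[[0,0.02,-0.2,0.23,0,0,1],[0,0.04,-0.4,0.46,0,0,1],[0,0.06,-0.7,0.7,0,0,1],[0,0.08,-1,0.93,0,0,1],[0,0.1,-1,1,0,0,1]]])

```text
time_s: 58.22
tool_pos: [0.5814, -0.1065, 0.2271]
orientation: [-0.547, 1.57, 1.619]
wrist_force: [-0.6, 0.1, -0.2]
width: 0.0855
```

```bash
python3 -c "
from h import *
go((.624,-.1177,.2),np.radians(62.4))"
```

```text
shift [ 0.18  -0.193 -0.221] turn [1.371e+00 1.000e-03 0.000e+00] rows>= 5.8
```

Call:
play_rows(increments=[[[0,-0.05,-0.05,0.23,0,0,1],[0,-0.1,-0.1,0.46,0,0,1],[0,-0.15,-0.15,0.7,0,0,1],[0,-0.19,-0.22,0.93,0,0,1],[0,-0.19,-0.22,1,0,0,1]]])

```text
time_s: 58.85
tool_pos: [0.6215, -0.1172, 0.2277]
orientation: [0.98, 1.57, 2.361]
wrist_force: [-0.0, -0.3, -0.3]
width: 0.0853
```

Call:
play_rows(increments=[[[0,0,0,0.2,0,0,1],[0,0,0,0.37,0,0,1],[0,0,0,0.37,0,0,1],[0,0,0,0.37,0,0,1]]])

```text
time_s: 59.35
tool_pos: [0.6207, -0.1183, 0.2282]
orientation: [1.413, 1.57, 2.506]
wrist_force: [0.3, 0.5, -0.2]
width: 0.0857
```

```bash
python3 look.py w43.png;  python3 -c "
from h import *
go((.624,-.1177,.12),np.radians(62.4))"
```

```text
[ 0.6207 -0.1183  0.2282] [ 0.3  0.5 -0.2] [0.07 0.   0.05] 62.6 w 0.08567597317549507 t 59.35
shift [ 0.722 -0.017  0.016] turn [ 0.004  0.    -0.   ] rows>= 1.7
```

View pics/w43.png

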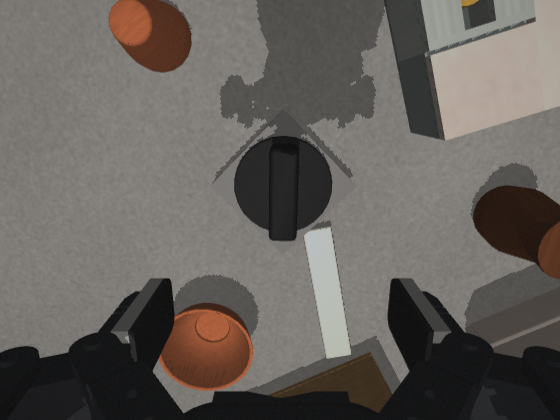

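Call:
play_rows(increments=[[[0.4,-0.017,0.016,0,0,0,1],[0.8,-0.017,0.016,0,0,0,1],[0.95,-0.017,0.016,0,0,0,1],[1,-0.017,0.016,0,0,0,1],[1,-0.017,0.016,0,0,0,1]]])

```text
time_s: 60.02
tool_pos: [0.6243, -0.1187, 0.0788]
orientation: [-1.391, 1.57, -0.301]
wrist_force: [-0.2, -0.6, -0.1]
width: 0.0851
```

```bash
python3 look.py w44.png;  python3 -c "
from h import *
go((.624,-.1177,.0405),np.radians(62.4))"
```

```text
[ 0.6243 -0.1187  0.0788] [-0.2 -0.6 -0.1] [-0.02 -0.   -0.  ] 62.4 w 0.08508028525322635 t 60.025
shift [0.261 0.01  0.004] turn [0.001 0.    0.002] rows>= 0.6
```

Call:
play_rows(increments=[[[0.15,0.005,0.003,0,0,0,1],[0.25,0.005,0.003,0,0,0,1],[0.25,0.005,0.003,0,0,0,1],[0.25,0.005,0.003,0,0,0,-1],[0.25,0.005,0.003,0,0,0,-1],[0.25,0.005,0.003,0,0,0,-1],[0.25,0.005,0.003,0,0,0,-1],[0.25,0.005,0.003,0,0,0,-1],[0.25,0.005,0.003,0,0,0,-1],[0.25,0.005,0.003,0,0,0,-1]]])

```text
time_s: 61.32
tool_pos: [0.624, -0.118, 0.0415]
orientation: [-1.255, 1.57, -0.165]
wrist_force: [-0.0, 0.4, 5.2]
width: 0.0234
```

```bash
python3 look.py w45.png
```

```text
[ 0.624  -0.118   0.0415] [-0.   0.4  5.2] [ 0.1   0.02 -0.02] 62.4 w 0.023400017230545467 t 61.325
```

Call:
play_rows(increments=[[[-0.1,0,0,0,0,0,-1],[-0.3,0,0,0,0,0,-1],[-0.6,0,0,0,0,0,-1],[-1,0,0,0,0,0,-1],[-1,0,0,0,0,0,-1]]])

```text
time_s: 62.0
tool_pos: [0.6266, -0.1189, 0.197]
orientation: [-1.408, 1.561, -0.319]
wrist_force: [0.1, -0.6, -1.5]
width: 0.0236
```

```bash
python3 look.py w46.png;  python3 -c "
from h import *
go((.5405,.073,.2),np.radians(79.5))"
```

```text
[ 0.6266 -0.1189  0.197 ] [ 0.1 -0.6 -1.5] [ 0.01 -0.02 -0.03] 62.4 w 0.023610216963401404 t 62.0
shift [-0.046  1.089  0.871] turn [-0.38  -0.     0.006] rows>= 3.3
```

View pics/w46.png

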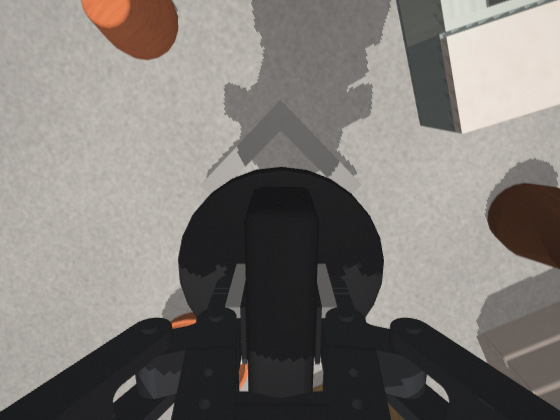

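Call:
play_rows(increments=[[[-0.05,0.3,0.2,-0.1,0,0,-1],[-0.05,0.6,0.5,-0.2,0,0,-1],[-0.05,0.9,0.8,-0.38,0,0,-1],[-0.05,1,0.87,-0.38,0,0,-1],[-0.05,1,0.87,-0.38,0,0,-1]]])

```text
time_s: 62.68
tool_pos: [0.5494, 0.0682, 0.1972]
orientation: [1.928, 1.568, -2.966]
wrist_force: [1.0, -0.7, -1.7]
width: 0.0234
```

```bash
python3 look.py w47.png;  python3 -c "
from h import *
go((.541,.074,.15),np.radians(79.5))"
```

```text
[0.5494 0.0682 0.1972] [ 1.  -0.7 -1.7] [-0.03 -0.01  0.01] 79.6 w 0.023357761573590218 t 62.675
shift [0.317 0.07  0.035] turn [ 0.    -0.001 -0.002] rows>= 0.8
```

View pics/w47.png

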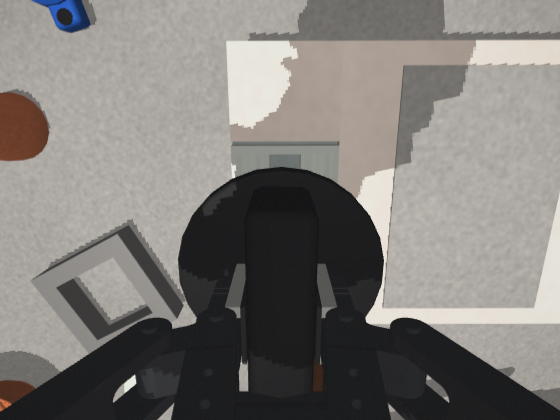

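Call:
play_rows(increments=[[[0,0.07,0.029,0,0,0,-1],[0.15,0.07,0.029,0,0,0,-1],[0.3,0.07,0.029,0,0,0,-1],[0.4,0.07,0.029,0,0,0,-1],[0.4,0.07,0.029,0,0,0,-1]]])

```text
time_s: 63.35
tool_pos: [0.5405, 0.0727, 0.1372]
orientation: [1.776, 1.568, -3.121]
wrist_force: [-0.5, -0.0, -1.5]
width: 0.0233
```

```bash
python3 look.py w48.png;  python3 -c "
from h import *
go((.541,.074,.118),np.radians(79.5))
c=cam('side');crop(c,230,110,350,200,6,'s48.png')"
```

```text
[0.5405 0.0727 0.1372] [-0.5 -0.  -1.5] [-0.04  0.01  0.  ] 79.4 w 0.023275333421978447 t 63.35
shift [0.135 0.003 0.007] turn [-0.001 -0.    -0.001] rows>= 0.3
```

View pics/s48.png

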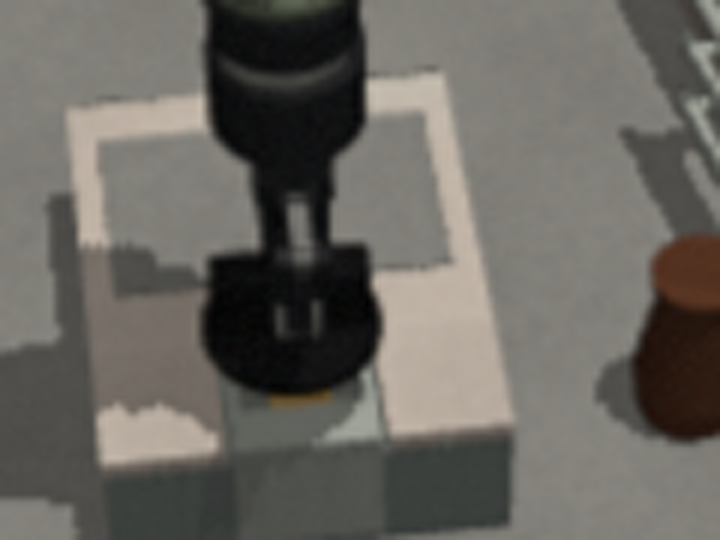

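View pics/w48.png

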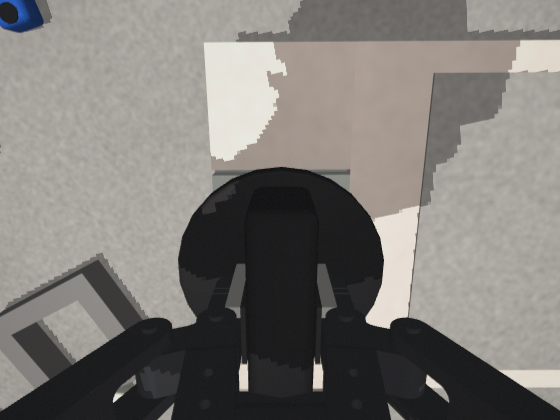

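Call:
play_rows(increments=[[[0.06,0.003,0.003,0,0,0,-1],[0.12,0.003,0.003,0,0,0,-1],[0.15,0.003,0.003,0,0,0,-1],[0.18,0.003,0.003,0,0,0,-1],[0.18,0.003,0.003,0,0,0,-1]]])

```text
time_s: 64.08
tool_pos: [0.5408, 0.0739, 0.111]
orientation: [1.791, 1.57, -3.104]
wrist_force: [0.6, 0.3, -2.0]
width: 0.0233
```

Call:
play_rows(increments=[[[0.015,0,0,0,0,0,-1],[0.03,0,0,0,0,0,-1],[0.03,0,0,0,0,0,-1]]])

```text
time_s: 64.45
tool_pos: [0.5414, 0.0739, 0.1074]
orientation: [-1.442, 1.57, -0.054]
wrist_force: [-1.0, -0.4, 3.6]
width: 0.0235
```

Call:
play_rows(increments=[[[0.02,0,0,0,0,0,-1],[0.04,0,0,0,0,0,-1],[0.06,0,0,0,0,0,-1],[0.075,0,0,0,0,0,-1],[0.075,0,0,0,0,0,-1]]])

```text
time_s: 65.08
tool_pos: [0.5415, 0.0739, 0.0963]
orientation: [-1.44, 1.57, -0.052]
wrist_force: [-2.1, 0.1, 8.3]
width: 0.0233
```

Call:
play_rows(increments=[[[0.018,0,0,0,0,0,-1],[0.018,0,0,0,0,0,-1],[0.018,0,0,0,0,0,-1]]])

```text
time_s: 65.45
tool_pos: [0.5414, 0.0738, 0.0955]
orientation: [-1.489, 1.569, -0.101]
wrist_force: [-7.5, -0.2, 22.9]
width: 0.0231
```

Call:
play_rows(increments=[[[0,0,0,0.15,0,0,-1],[0,0,0,0.3,0,0,-1],[0,0,0,0.45,0,0,-1],[0,0,0,0.45,0,0,-1]]])

```text
time_s: 65.95
tool_pos: [0.5434, 0.0732, 0.0955]
orientation: [-1.287, 1.565, -0.254]
wrist_force: [-2.1, -2.8, 17.9]
width: 0.0234
```

```bash
python3 look.py w49.png
```

```text
[0.5434 0.0732 0.0955] [-2.1 -2.8 17.9] [-0.31  0.79 -0.23] 59.2 w 0.02342137889005364 t 65.95
```

View pics/w49.png

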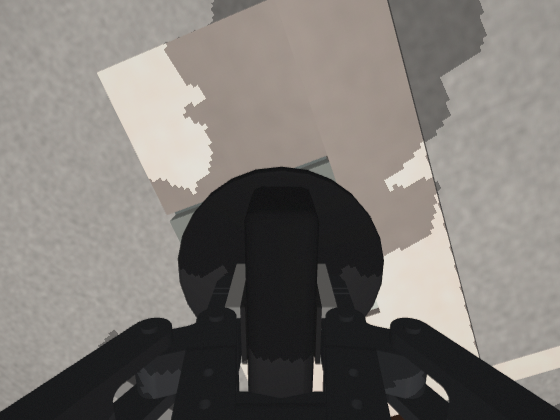

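Call:
play_rows(increments=[[[0,0,0,0.15,0,0,-1],[0,0,0,0.3,0,0,-1],[0,0,0,0.45,0,0,-1],[0,0,0,0.6,0,0,-1],[0,0,0,0.75,0,0,-1],[0,0,0,0.75,0,0,-1]]])

```text
time_s: 66.75
tool_pos: [0.5434, 0.0727, 0.0956]
orientation: [-0.888, 1.565, -0.444]
wrist_force: [-1.5, -3.5, 17.4]
width: 0.0231
```

```bash
python3 look.py w50.png
```

```text
[0.5434 0.0727 0.0956] [-1.5 -3.5 17.4] [-0.62  0.83 -0.13] 25.4 w 0.02310545651682549 t 66.75
```

Call:
play_rows(increments=[[[0,0,0,0.15,0,0,-1],[0,0,0,0.3,0,0,-1],[0,0,0,0.45,0,0,-1],[0,0,0,0.6,0,0,-1],[0,0,0,0.7,0,0,-1],[0,0,0,0.7,0,0,-1]]])

```text
time_s: 67.55
tool_pos: [0.543, 0.0724, 0.0956]
orientation: [-0.505, 1.565, -0.611]
wrist_force: [-3.8, -4.9, 18.3]
width: 0.0231
```

```bash
python3 look.py w51.png
```

```text
[0.543  0.0724 0.0956] [-3.8 -4.9 18.3] [-0.75  1.1  -0.18] -6.1 w 0.023131101512114446 t 67.55
```

View pics/w51.png

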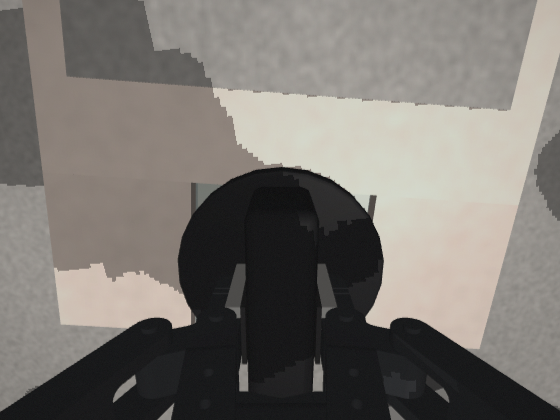

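Call:
play_rows(increments=[[[0,0,0,0.05,0,0,-1],[0,0,0,0.1,0,0,-1],[0,0,0,0.1,0,0,-1],[0,0,0,0.1,0,0,-1]]])

```text
time_s: 68.1
tool_pos: [0.5429, 0.0724, 0.0956]
orientation: [-0.474, 1.565, -0.658]
wrist_force: [-2.6, -5.3, 20.0]
width: 0.0233
```

```bash
python3 look.py w52.png
```

```text
[0.5429 0.0724 0.0956] [-2.6 -5.3 20. ] [-0.88  1.14  0.12] -10.5 w 0.023300699400478932 t 68.1
```

Call:
play_rows(increments=[[[-0.01,0,0,0,0,0,-1],[-0.025,0,0,0,0,0,-1],[-0.04,0,0,0,0,0,-1],[-0.05,0,0,0,0,0,-1],[-0.05,0,0,0,0,0,-1]]])

```text
time_s: 68.78
tool_pos: [0.5428, 0.0726, 0.1015]
orientation: [-0.528, 1.566, -0.712]
wrist_force: [0.6, -2.7, 6.8]
width: 0.0231
```

Call:
play_rows(increments=[[[-0.015,0,0,0,0,0,-1],[-0.015,0,0,0,0,0,-1],[-0.015,0,0,0,0,0,-1]]])

```text
time_s: 69.15
tool_pos: [0.5427, 0.0725, 0.1021]
orientation: [-0.673, 1.567, -0.857]
wrist_force: [4.5, -4.6, -6.4]
width: 0.0232
```

```bash
python3 look.py w53.png
```

```text
[0.5427 0.0725 0.1021] [ 4.5 -4.6 -6.4] [-0.73 -1.17  0.02] -10.5 w 0.023220507096707872 t 69.15
```

Call:
play_rows(increments=[[[0.006,0,0,0,0,0,-1],[0.006,0,0,0,0,0,0],[0.006,0,0,0,0,0,0],[0.006,0,0,0,0,0,0.5],[-0.1,0,0,0,0,0,0.5],[-0.4,0,0,0,0,0,0.5],[-0.8,0,0,0,0,0,0.5],[-1,0,0,0,0,0,0.5]]])

```text
time_s: 70.2
tool_pos: [0.5424, 0.0741, 0.2575]
orientation: [0.225, 1.565, 0.042]
wrist_force: [0.7, 0.6, -0.1]
width: 0.064
```

```bash
python3 look.py w54.png
```

```text
[0.5424 0.0741 0.2575] [ 0.7  0.6 -0.1] [0.03 0.02 0.01] -10.5 w 0.06397706132890589 t 70.2
```

View pics/w54.png

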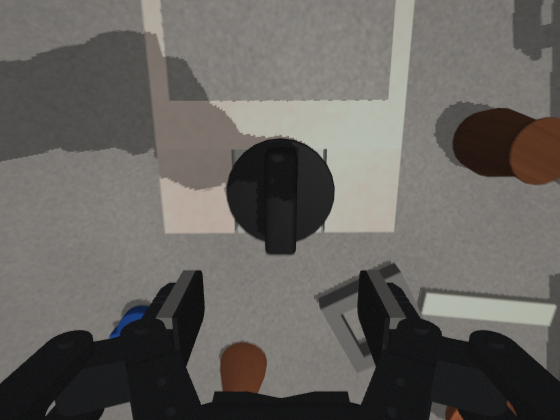

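Call:
play_rows(increments=[[[-0.2,0,-0.3,0,0,0,1],[-0.3,0,-0.6,0,0,0,1],[-0.3,0,-1,0,0,0,1],[-0.3,0,-1,0,0,0,1],[-0.3,0,-1,0,0,0,1]]])

```text
time_s: 70.88
tool_pos: [0.3943, 0.1013, 0.2987]
orientation: [0.24, 1.568, 0.058]
wrist_force: [0.8, 0.0, -0.1]
width: 0.0851
```

```bash
python3 -c "
from h import *
t=cam('top');s=cam('side');print(cur()[0],cur()[2]['wrist_force'])
cv2.imwrite('pics/tF.png',t['image'][:,:,::-1]);cv2.imwrite('pics/sF.png',s['image'][:,:,::-1]);crop(s,220,80,380,200,4.5,'sFc.png')
a=cv2.imread('pics/top0.png').astype(int);b=t['image'][:,:,::-1].astype(int)
from scipy.optimize import minimize
"
```

```text
[0.39487631 0.10111194 0.29820835] [-0.9400908   0.03325891  0.1883001 ]
```

View pics/tF.png

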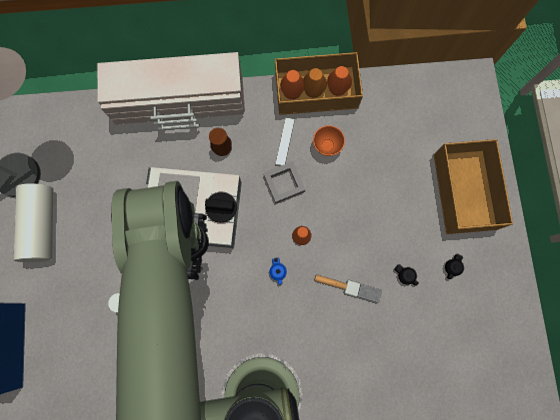

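View pics/sF.png

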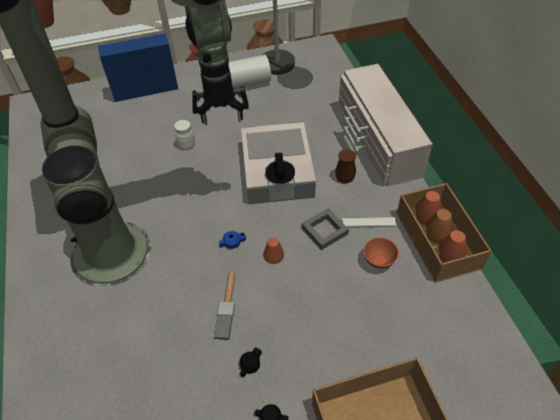

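View pics/sFc.png

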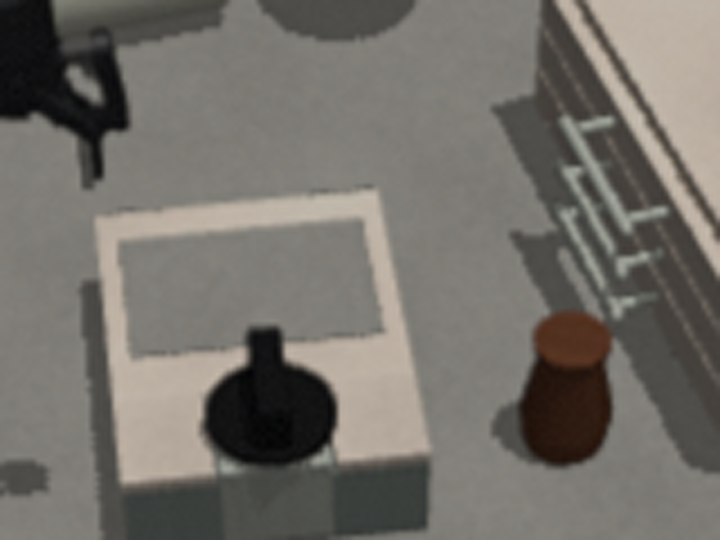

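```bash
python3 -c "
from plant import ticket,manip
print(manip.state()['time_s']);print(ticket.sign_off())"
```

```text
70.975
the job is handed in; nothing more can be done
None
```

The job is done and handed in at 71 s. I freed the clamp and stood it in the stand. I packed all four lamps upright and flat in the tray, folded the lid shut, and locked it with the clamp. One lamp had been knocked about 3 cm, so I found it again before picking it up.

**Last checks:**
- **Lock:** when let up after the quarter turn clockwise, the clamp stopped about 6.5 mm above full press. It then held against an upward pull of about 6 N, and its grip bar lies across the slot.
- **Lid:** it was flush at 80 mm under a 14 N press.
- **Other things:** in the final top and side pictures, the other objects are where they started. The lidded jar is partly hidden by the arm in the top view but visible in the side view.

**What disagreed:** the clamp did not look locked at the start, though the task says it was.
- Its grip bar lay along the slot, and it could be pressed about 12 mm, where a locked clamp allows about 6.5 mm.
- When pressed, it turned anticlockwise only about 35–38° before it hit a stop. The wrist torque briefly reached about 11 N m there.
- I turned it back, and it lifted straight out with its bar along the slot.

I did not test the final lock by turning the clamp back anticlockwise. I checked only the upward pull and the rest height.

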